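# Fetch the oximeter from behind the disinfectant bottles

## Task

The pulse oximeter is hemmed in behind the three bottles in the supply tray: first stand all three bottles aside on the steel tray, then lay the oximeter flat, screen up, in the purple bay tray, and then stand each bottle back upright in the middle of the coaster of its own colour. Set things down rather than dropping them, knock no bottle over, and leave the pump bottle where it is.

Things in the scene. Friction and masses are not known exactly. Their poses are not given: they have to be found in the camera images.
- blue_bottle: White bottle, 52 mm diameter, blue label band, blue ribbed screw cap of 32 mm diameter. 150 mm tall; the top 26 mm is the cap (straight-sided, good to grip), a narrower neck below. About 0.18 kg. Origin at the centre of its underside, z up its axis. Starts upright on the blue coaster.
- orange_bottle: Dark brown bottle, 48 mm diameter, orange label band, orange ribbed screw cap of 31 mm diameter. 140 mm tall; the top 26 mm is the cap (straight-sided, good to grip), a narrower neck below. About 0.18 kg. Origin at the centre of its underside, z up its axis. Starts upright on the orange coaster.
- green_bottle: Cream bottle, 54 mm diameter, green label band, green ribbed screw cap of 45 mm diameter. 145 mm tall; the top 26 mm is the cap (straight-sided, good to grip), a narrower neck below. About 0.18 kg. Origin at the centre of its underside, z up its axis. Starts upright on the green coaster.
- blue_coaster: Flat round blue coaster, 66 mm diameter, 3 mm thick, home of the blue bottle, fixed in the grey and white supply tray (170 x 230 mm, floor 4 mm above the desk, lips 8 to 22 mm high). Origin at the centre of its underside. Coaster centres are about 80 mm apart (front to side) and 136 mm (side to side).
- orange_coaster: Flat round orange coaster, 66 mm diameter, 3 mm thick, home of the orange bottle, fixed in the grey and white supply tray (170 x 230 mm, floor 4 mm above the desk, lips 8 to 22 mm high). Origin at the centre of its underside. Coaster centres are about 80 mm apart (front to side) and 136 mm (side to side).
- green_coaster: Flat round green coaster, 66 mm diameter, 3 mm thick, home of the green bottle, fixed in the grey and white supply tray (170 x 230 mm, floor 4 mm above the desk, lips 8 to 22 mm high). Origin at the centre of its underside. Coaster centres are about 80 mm apart (front to side) and 136 mm (side to side).
- oximeter: Fingertip pulse oximeter: a block with sky-blue upper shell, white lower shell, black screen on top; 62 mm long (x), 36 mm wide (y), 32 mm high, 0.06 kg. Origin at the centre of its underside, z up. Starts screen up on the supply tray's floor with a bottle in front and one at either side, leaving a gripper no room; behind it is the 22 mm back lip.
- steel_tray: Flat square stainless-steel tray, 210 x 210 mm, rim 8 mm high and 4 mm thick, floor 4 mm thick, empty at the start, fixed to the desk. Origin at the centre of its underside, x and y along its sides. The bottles are parked here, with room for three well apart.
- bay_tray: Purple open tray, 160 mm (x) by 120 mm (y) outside, 28 mm high, walls 4 mm and floor 4 mm thick, empty at the start, fixed to the desk. Origin at the centre of its underside.
- pump_bottle: Bystander: cream hand-sanitiser pump bottle, 68 mm diameter, 186 mm high, loose, beyond the supply tray, left of the middle. Origin at the centre of its underside. Also beyond x = 0.75 m: a black two-way radio 0.2 m high in its charger (y about -0.25 m), a keyboard and a mouse, all fixed.
Not all that is in view belongs to the job. What is shaped like the orange_bottle but yellow is not meant.

How it is judged:
On the way, in this order (a step that is already met when the one before it is completed fails the run):
1. all three bottles stand upright together on the steel tray, inside its rim (x of blue_bottle in the frame of steel_tray between -0.085 and 0.085 m and y of blue_bottle in the frame of steel_tray between -0.085 and 0.085 m and z of blue_bottle in the frame of steel_tray between 0 and 0.01 m and angle between each of blue_bottle, orange_bottle, green_bottle's own z axis and vertical below 0.1 rad and linear speed of each of blue_bottle, orange_bottle, green_bottle below 0.02 m/s and x of orange_bottle in the frame of steel_tray between -0.085 and 0.085 m and y of orange_bottle in the frame of steel_tray between -0.085 and 0.085 m and z of orange_bottle in the frame of steel_tray between 0 and 0.01 m and x of green_bottle in the frame of steel_tray between -0.085 and 0.085 m and y of green_bottle in the frame of steel_tray between -0.085 and 0.085 m and z of green_bottle in the frame of steel_tray between 0 and 0.01 m), for 0.2 s.
2. the oximeter lies flat, screen up, on the floor of the purple bay tray (x of oximeter in the frame of bay_tray between -0.07 and 0.07 m and y of oximeter in the frame of bay_tray between -0.05 and 0.05 m and z of oximeter in the frame of bay_tray between 0 and 0.012 m and angle between oximeter's own z axis and vertical below 0.15 rad and linear speed of oximeter below 0.02 m/s), for 0.2 s.
At the end, for the whole second after the job is handed in: The oximeter lies flat, screen up, on the floor of the purple tray, and each bottle stands upright (within 0.1 rad) on the coaster of its own colour, its centre within 12 mm of the coaster's centre; all at rest (all of step 2 and horizontal distance between blue_bottle and blue_coaster below 0.012 m and z of blue_bottle in the frame of blue_coaster between -0.001 and 0.007 m and angle between each of blue_bottle, orange_bottle, green_bottle's own z axis and vertical below 0.1 rad and linear speed of each of blue_bottle, orange_bottle, green_bottle below 0.02 m/s and horizontal distance between orange_bottle and orange_coaster below 0.012 m and z of orange_bottle in the frame of orange_coaster between -0.001 and 0.007 m and horizontal distance between green_bottle and green_coaster below 0.012 m and z of green_bottle in the frame of green_coaster between -0.001 and 0.007 m); the robot touches nothing.
It fails at once if a bottle is knocked over (tilts more than 0.6 rad) (angle between any of blue_bottle, orange_bottle, green_bottle's own z axis and vertical above 0.6 rad).
It fails at once if a bottle or the oximeter is dropped or thrown (in free fall with its underside more than 50 mm above the desk) ((height (world z) of blue_bottle above 0.05 m and contact force between blue_bottle and anything else below 0.02 N and linear speed of blue_bottle above 0.4 m/s) or (height (world z) of orange_bottle above 0.05 m and contact force between orange_bottle and anything else below 0.02 N and linear speed of orange_bottle above 0.4 m/s) or (height (world z) of green_bottle above 0.05 m and contact force between green_bottle and anything else below 0.02 N and linear speed of green_bottle above 0.4 m/s) or (height (world z) of oximeter above 0.05 m and contact force between oximeter and anything else below 0.02 N and linear speed of oximeter above 0.4 m/s)).
It fails at once if the pump bottle is moved by more than 30 mm (distance of pump_bottle from where it was at the start of the episode above 0.03 m).
It also fails if it takes over 139 s, if anything falls off the work surface, if the arm or the gripper's body presses on something with over 40 N, if the wrist force passes 120 N, or if a joint passes its speed limit or range.

## Robot

A 7-joint arm with a two-finger parallel gripper is mounted at the origin on the work surface. World frame = base frame: x ahead of the robot, y to its left, z up, the work surface at z = 0. Lengths are in m, angles in rad, forces in N, time in s.
With the tool pointing down it reaches from about 0.425 to 0.975 m from the base axis. Payload 16.7 kg.
Tool frame: the origin (TCP) lies at the very end of the fingers, on their centre line; the grasp point (between the pads) lies 19 mm behind it (manip.grip_point_offset is the distance from the TCP to the grasp point, in m); z points along the fingers, y is the line along which they close (so a half turn about z gives the same grasp; the last joint's range is limited). The gripper opens to 85 mm and grips with 20 to 120 N. Pads are 22 mm wide; open, the fingers measure 114 mm over their backs; the gripper's body (76 mm by 85 mm) begins 54 mm behind the grasp point. The pads swing forward as they close: fully open they stand 13 mm farther back than shut.
Start: joints at [1.004, 0.426, 0.074, 1.606, -0.034, 1.111, -0.067], TCP at [0.274, -0.617, 0.203] pointing down, gripper open.
Joint ranges: [-2.85, 2.85], [-0.5, 2.14], [-1.23, 1.37], [0.21, 2.46], [-1.02, 4.16], [0.16, 2.05], [-2.73, 2.73]. Speed limits (rad/s): [1.89, 1.89, 2.39, 2.39, 3.01, 3.01, 3.01].

## Interface

Orientations are given as a unit quaternion [x, y, z, w].
In Python, from station import manip, eyes, workorder gives the robot as it stands.
- The arm moves only by the tool arm_command, never from a script. Its argument "moves" is a list of rows, each an object with "gripper": the opening, from 0 (shut) to 1 (fully open); "delta_pos": the shift along the tool's x, y, z in mm, a list of three; "twist": the turn about the tool's z in degrees. A call has exactly 8 rows; each row shifts and turns the commanded pose from where the row before left it, along the tool's axes as they then stand; what a row does not reach is not made up. A row lasts 1/12 s, in which the tool goes at most 41.7 mm and 7.16 degrees, less where a joint would pass 70% of its speed; a pose out of reach is approached as far as the arm can. A call with a gripper value outside its range is refused whole. The fingers move at their own pace and stop on an object; "squeeze" is the grip in N (left out, the last holds). Time passes only in rows, so rows that do not move let the fingers close, or fill a call up. It gives the time, the measured TCP pose, the force, the opening and the grip force at its end, in the units of the state.
- manip.state(): the state, without advancing time (a new reading comes with each control period).
- eyes.read_camera(name): name is "scene" or "top" or "wrist"; returns a dict with "color" (420x560x3 uint8, red, green, blue), "fov_y" (degrees; the focal length in pixels is half the picture's height over the tangent of half this angle, whatever the lens; pixels are square), "cx", "cy" (the principal point, pixels), "k1" (the pictures are not rectified: a ray, as slopes to the right and down, at radius r is drawn at 1 + k1 r^2 times it, then the intrinsics apply), "rvec" (rotation vector, rad) and "tvec" (3), from world to camera coordinates, as OpenCV has them. Camera axes: x right, y down, z forward; pixel columns grow to the right and rows downward; lengths in m; the calibration is good to about 2 mm. A picture is of the moment at which its call begins. There is no depth.
- workorder.hand_in(): hands the job in; it is judged then, once.
The state is a dict: "clock": time; "q": joint angles; "qvel": joint speeds; "tau": joint torques, N m; "tcp_pos": TCP position; "ee_rot": TCP orientation; "contact_force": force on the tool from outside, world axes, zero at the start; "wrist_torque": the same for the moment, N m; "gripper_width": opening from 0.0 (shut) to 1.0 (fully open); "gripper_force": force on a finger pad.
Only numpy, scipy, OpenCV 4.12 (cv2) and the standard library are available. Lean on these libraries where they do the work, as an engineer would, in place of code of your own. Each camera call takes 0.05 s, during which the arm holds its last target. There are 200 camera calls.

## Working session

There is one attempt and no reset: what is moved stays moved. The work goes in short steps, Python scripts to look and compute and a tool call to move; the robot and the scene stay as the last step left them, time stands still between calls to the robot, and variables do not carry over. Pictures are saved under pics/ and viewed, at most 14 in all, crops included, and the job is handed in when it is done.

Besides the shell and the picture viewer there is one more tool, called after ">>>" as a command line: name --argument value ..., lists and objects as JSON in quotes. arm_command: Moves the arm, as the interface text tells. Its arguments: {"type":"object","properties":{"moves":{"type":"array"},"squeeze":{"type":"number"}},"required":["moves"]}

```bash
ls; mkdir -p pics; python3 - <<'E'
from station import manip, eyes
import cv2,numpy as np
print(manip.state()); print(manip.grip_point_offset)
for n in ["scene","top"]:
    c=eyes.read_camera(n); im=c.pop("color"); print(n,c)
    cv2.imwrite(f"pics/{n}0.png",im[:,:,::-1])
E
```

```text
pics
{'clock': 0.0, 'q': array([ 1.00348449,  0.42670261,  0.07386432,  1.60663631, -0.0341039 ,
        1.11080098, -0.06707596]), 'qvel': array([ 7.53939567e-04, -7.63105642e-05, -3.96188303e-04, -9.01187384e-04,
       -5.62716914e-04,  4.21990829e-04,  6.23997989e-05]), 'tau': array([-3.26133282e-03, -9.49811482e+01,  3.75910029e+00, -4.63531458e+01,
        1.89149677e-02,  9.94403061e-03, -7.80672099e-05]), 'tcp_pos': array([ 0.27366564, -0.61653278,  0.2023177 ]), 'ee_rot': array([ 9.78260529e-01,  2.07378692e-01, -1.79740796e-04, -6.18129862e-04]), 'contact_force': array([ 0.01625675,  0.41845165, -0.26497662]), 'wrist_torque': array([-0.02361835, -0.02418154,  0.04165291]), 'gripper_force': 0.0, 'gripper_width': 1.002643828341816}
0.0187
scene {'fov_y': 45.79683039904047, 'cx': 277.35297362297183, 'cy': 210.1198656292445, 'k1': 0.052844734180703984, 'rvec': array([ 1.61625317,  1.73887775, -0.884329  ]), 'tvec': array([ 0.03392733, -0.2934881 ,  1.53864651])}
top {'fov_y': 47.04090787516488, 'cx': 286.36891099040713, 'cy': 210.72381229157477, 'k1': 0.0348156662504229, 'rvec': array([ 2.1533444 , -2.10432598,  0.16920538]), 'tvec': array([0.01179072, 0.55291934, 0.88213114])}
```

View pics/scene0.png

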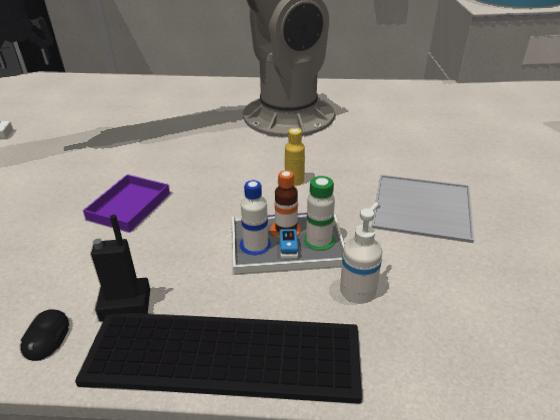

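View pics/top0.png

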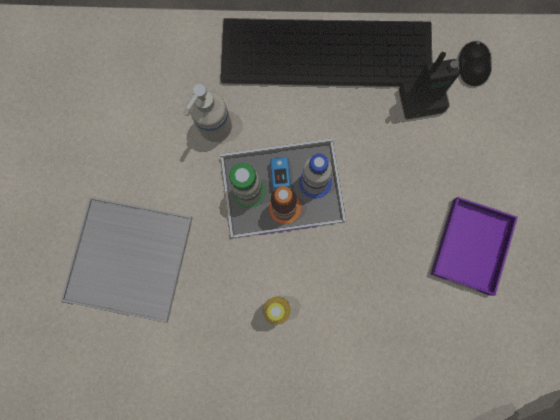

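The scene view has the blue bottle cap at (253,188), orange at (286,179), green at (321,186) and the oximeter at (289,242).
The top view has caps at blue (318,162), orange (284,195) and green (243,177), with the oximeter at (280,173), the steel tray around (127,260), the bay tray around (475,246) and the pump at (210,112).

What could be mistaken in the top view: for orange_bottle, the orange-capped one at (284,195) or the yellow one at (276,311), and I choose the orange. For blue, the cap at (318,162) or the oximeter at (280,173). For green, the cap at (243,177) or the pump at (210,112). I'll check these in a close crop.

```bash
cat > h.py <<'E'
import cv2,numpy as np
from station import manip, eyes
def cam(n):
    c=eyes.read_camera(n); c["n"]=n
    f=210/np.tan(np.radians(c["fov_y"]/2))
    c["K"]=np.array([[f,0,c["cx"]],[0,f,c["cy"]],[0,0,1.]]); c["D"]=np.array([c["k1"],0,0,0.])
    c["R"]=cv2.Rodrigues(np.array(c["rvec"]))[0]; c["C"]=-c["R"].T@c["tvec"]
    c["hsv"]=cv2.cvtColor(c["color"],cv2.COLOR_RGB2HSV); return c
def rays(c,p):
    u=cv2.undistortPoints(np.array(p,float).reshape(-1,1,2),c["K"],c["D"]).reshape(-1,2)
    return np.c_[u,np.ones(len(u))]@c["R"]
def plane(c,p,z):
    d=rays(c,p); return c["C"]+d*((z-c["C"][2])/d[:,2])[:,None]
def proj(c,P):
    return cv2.projectPoints(np.array(P,float).reshape(-1,3),np.array(c["rvec"]),np.array(c["tvec"]),c["K"],c["D"])[0].reshape(-1,2)
def tri(ca,pa,cb,pb):
    A=np.zeros((3,3));b=np.zeros(3)
    for c,p in((ca,pa),(cb,pb)):
        d=rays(c,[p])[0]; d/=np.linalg.norm(d); M=np.eye(3)-np.outer(d,d); A+=M;b+=M@c["C"]
    return np.linalg.solve(A,b)
def mask(c,lo,hi,roi=None):
    m=cv2.inRange(c["hsv"],np.array(lo),np.array(hi))
    if roi: k=np.zeros_like(m);x0,y0,x1,y1=roi;k[y0:y1,x0:x1]=255;m&=k
    return m
def blob(m):
    cs=cv2.findContours(m,cv2.RETR_EXTERNAL,cv2.CHAIN_APPROX_NONE)[0]
    return max(cs,key=cv2.contourArea)
E
python3 - <<'E'
from h import *
t=cam("top");s=cam("scene")
cv2.imwrite("pics/crop0.png",np.hstack([cv2.resize(t["color"][135:245,215:350,::-1],None,fx=4,fy=4,interpolation=2)[:, :400], ])) if 0 else cv2.imwrite("pics/crop0.png",cv2.resize(t["color"][135:245,212:352,::-1],None,fx=5,fy=5,interpolation=2))
for p in [(284,187),(290,205),(276,311)]: print(p,t["hsv"][p[1],p[0]])
for nm,m,z in(("steel",mask(t,(0,0,0),(1,1,1)),.012),("bay",mask(t,(125,90,30),(160,255,255)),.028)):
    if nm=="bay":
        r=cv2.minAreaRect(blob(m)); P=plane(t,cv2.boxPoints(r),z); print(nm,P.mean(0),P)
print("steel",plane(t,[(92,200),(191,216),(167,320),(64,302)],.008))
print("sup",plane(t,[(221,156),(333,141),(344,222),(231,237)],.02))
print("pump",plane(t,[(200,90)],.186),"decoy",plane(t,[(275,312)],.14))
E
```

```text
(284, 187) [ 14 147 142]
(290, 205) [ 6 82 59]
(276, 311) [110  14 166]
bay [ 0.49643597 -0.33835459  0.028     ] [[ 0.43528918 -0.25190693  0.028     ]
 [ 0.59282218 -0.30414046  0.028     ]
 [ 0.55620774 -0.42611177  0.028     ]
 [ 0.40142479 -0.37125919  0.028     ]]
steel [[0.57221081 0.4159876  0.008     ]
 [0.54409799 0.21574137 0.008     ]
 [0.34021841 0.25008391 0.008     ]
 [0.3703584  0.45093532 0.008     ]]
sup [[ 0.66621799  0.15953577  0.02      ]
 [ 0.70252242 -0.0662941   0.02      ]
 [ 0.53705086 -0.08924531  0.02      ]
 [ 0.50228621  0.13231224  0.02      ]]
pump [[0.73388799 0.17473928 0.186     ]] decoy [[0.36499477 0.03830002 0.14      ]]
```

View pics/crop0.png

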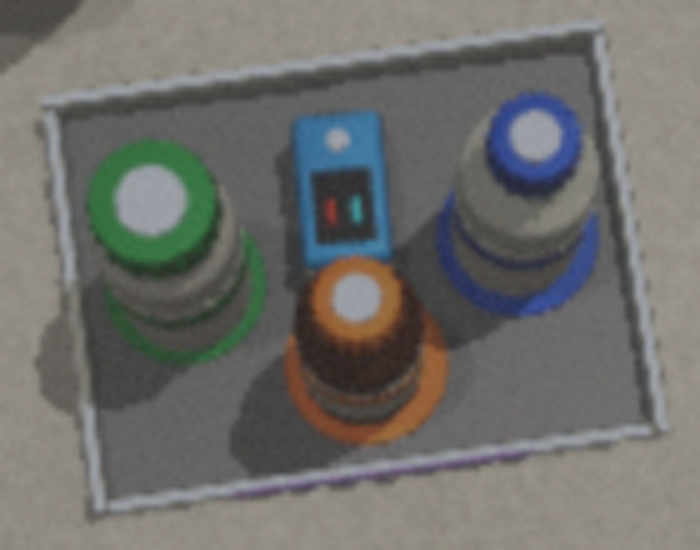

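The crop confirms the choice. The white cap discs are at image pixels green (242,175), orange (283.4,194.4) and blue (319,162). The oximeter is screen up behind the orange bottle, with its long axis roughly along the tray's short side.

```bash
cat >> h.py <<'E'
def disc(c,p,z,r=7):
    x,y=map(int,p); m=mask(c,(0,0,120),(180,75,255),(x-r,y-r,x+r+1,y+r+1))
    M=cv2.moments(blob(m),False); q=(M["m10"]/M["m00"],M["m01"]/M["m00"])
    return q,M["m00"],plane(c,[q],z)[0]
def go(x,y,z=None,head=None):
    s=manip.state();p=s["tcp_pos"];q=s["ee_rot"]
    from scipy.spatial.transform import Rotation as Ro
    R=Ro.from_quat(q).as_matrix(); h=np.degrees(np.arctan2(R[1,0],R[0,0]))
    d=np.array([x,y,p[2] if z is None else z])-p
    print("clk %.1f tcp"%s["clock"],p.round(4),"head %.2f"%h,"tool delta mm",(R.T@d*1e3).round(1))
    if head is not None:
        t=np.radians(head);Rn=np.array([[np.cos(t),np.sin(t),0],[np.sin(t),-np.cos(t),0],[0,0,-1]])
        print("twist",round(h-head,1),"delta after twist",(Rn.T@d*1e3).round(1))
E
python3 - <<'E'
from h import *
t=cam("top")
for n,p,z in(("blue",(319,162),.157),("orange",(283,194),.147),("green",(242,175),.152)): print(n,disc(t,p,z))
m=mask(t,(95,110,60),(112,255,255),(265,150,297,195)); r=cv2.minAreaRect(blob(m)); print(r,plane(t,cv2.boxPoints(r),.036))
go(.6,-.05,.3,0)
E
```

```text
blue ((318.603406326034, 161.87834549878346), 68.5, array([ 0.62026567, -0.03024695,  0.157     ]))
orange ((282.6692111959287, 194.27735368956743), 65.5, array([0.56408411, 0.0303829 , 0.147     ]))
green ((241.63943355119824, 174.73747276688454), 153.0, array([0.59588695, 0.10195266, 0.152     ]))
((279.9336853027344, 172.0044403076172), (29.401397705078125, 17.561016082763672), 86.18592071533203) [[0.65986841 0.05925159 0.036     ]
 [0.66301181 0.02454481 0.036     ]
 [0.60355295 0.01931961 0.036     ]
 [0.60044985 0.0536759  0.036     ]]
clk 0.2 tcp [ 0.2738 -0.6168  0.2027] head 23.93 tool delta mm [ 528.1 -385.7  -97.1]
twist 23.9 delta after twist [ 326.2 -566.8  -97.3]
```

>>> arm_command --moves '[{"gripper": 0.8, "delta_pos": [0, 0, -6], "twist": 3}, {"gripper": 0.8, "delta_pos": [0, 0, -6], "twist": 3}, {"gripper": 0.8, "delta_pos": [0, 0, -6], "twist": 3}, {"gripper": 0.8, "delta_pos": [0, 0, -6], "twist": 3}, {"gripper": 0.8, "delta_pos": [0, 0, -6], "twist": 3}, {"gripper": 0.8, "delta_pos": [0, 0, -6], "twist": 3}, {"gripper": 0.8, "delta_pos": [0, 0, -6], "twist": 3}, {"gripper": 0.8, "delta_pos": [0, 0, -6], "twist": 3}]' --squeeze 40

```text
clock: 0.92
tcp_pos: [0.2738, -0.6168, 0.2511]
ee_rot: [1.0, -0.002, -0.0, -0.0]
contact_force: [0.9, -0.1, 0.1]
gripper_width: 0.802
gripper_force: 0.0
```

>>> arm_command --moves '[{"gripper": 0.8, "delta_pos": [13.4, -30, 0], "twist": 0}, {"gripper": 0.8, "delta_pos": [13.4, -30, 0], "twist": 0}, {"gripper": 0.8, "delta_pos": [13.4, -30, 0], "twist": 0}, {"gripper": 0.8, "delta_pos": [13.4, -30, 0], "twist": 0}, {"gripper": 0.8, "delta_pos": [13.4, -30, 0], "twist": 0}, {"gripper": 0.8, "delta_pos": [13.4, -30, 0], "twist": 0}, {"gripper": 0.8, "delta_pos": [13.4, -30, 0], "twist": 0}, {"gripper": 0.8, "delta_pos": [13.4, -30, 0], "twist": 0}]'

```text
clock: 1.58
tcp_pos: [0.3817, -0.3755, 0.2511]
ee_rot: [1.0, -0.001, 0.0, 0.0]
contact_force: [1.2, -0.0, 1.2]
gripper_width: 0.802
gripper_force: 0.0
```

>>> arm_command --moves '[{"gripper": 0.8, "delta_pos": [13.4, -30, 0], "twist": 0}, {"gripper": 0.8, "delta_pos": [13.4, -30, 0], "twist": 0}, {"gripper": 0.8, "delta_pos": [13.4, -30, 0], "twist": 0}, {"gripper": 0.8, "delta_pos": [13.4, -30, 0], "twist": 0}, {"gripper": 0.8, "delta_pos": [13.4, -30, 0], "twist": 0}, {"gripper": 0.8, "delta_pos": [13.4, -30, 0], "twist": 0}, {"gripper": 0.8, "delta_pos": [13.4, -30, 0], "twist": 0}, {"gripper": 0.8, "delta_pos": [13.4, -30, 0], "twist": 0}]'

```text
clock: 2.25
tcp_pos: [0.4891, -0.1356, 0.2512]
ee_rot: [1.0, -0.001, 0.0, 0.0]
contact_force: [0.3, -1.0, -0.5]
gripper_width: 0.798
gripper_force: 0.0
```

```bash
python3 -c "
from h import *
go(.596,.102,.124,0)"
```

```text
clk 2.2 tcp [ 0.4891 -0.1356  0.2512] head -0.07 tool delta mm [ 106.5 -237.8  127.2]
twist -0.1 delta after twist [ 106.9 -237.6  127.2]
```

>>> arm_command --moves '[{"gripper": 0.8, "delta_pos": [13.4, -29.7, 0], "twist": 0}, {"gripper": 0.8, "delta_pos": [13.4, -29.7, 0], "twist": 0}, {"gripper": 0.8, "delta_pos": [13.4, -29.7, 0], "twist": 0}, {"gripper": 0.8, "delta_pos": [13.4, -29.7, 0], "twist": 0}, {"gripper": 0.8, "delta_pos": [13.4, -29.7, 0], "twist": 0}, {"gripper": 0.8, "delta_pos": [13.4, -29.7, 0], "twist": 0}, {"gripper": 0.8, "delta_pos": [13.4, -29.7, 0], "twist": 0}, {"gripper": 0.8, "delta_pos": [13.4, -29.7, 0], "twist": 0}]'

```text
clock: 2.92
tcp_pos: [0.5967, 0.1018, 0.251]
ee_rot: [1.0, -0.001, 0.0, 0.0]
contact_force: [0.2, 0.1, -0.1]
gripper_width: 0.804
gripper_force: 0.0
```

>>> arm_command --moves '[{"gripper": 0.8, "delta_pos": [0, 0, 10], "twist": 0}, {"gripper": 0.8, "delta_pos": [0, 0, 10], "twist": 0}, {"gripper": 0.8, "delta_pos": [0, 0, 10], "twist": 0}, {"gripper": 0.8, "delta_pos": [0, 0, 10], "twist": 0}, {"gripper": 0.8, "delta_pos": [0, 0, 10], "twist": 0}, {"gripper": 0.8, "delta_pos": [0, 0, 10], "twist": 0}, {"gripper": 0.8, "delta_pos": [0, 0, 0], "twist": 0}, {"gripper": 0.8, "delta_pos": [0, 0, 0], "twist": 0}]'

```text
clock: 3.58
tcp_pos: [0.596, 0.0998, 0.1906]
ee_rot: [1.0, -0.001, -0.0, 0.0]
contact_force: [-0.6, 0.5, 0.7]
gripper_width: 0.803
gripper_force: 0.0
```

```bash
python3 -c "
from h import *
go(.596,.102,.124,0)
cv2.imwrite('pics/w1.png',cam('wrist')['color'][:,:,::-1])"
```

```text
clk 3.6 tcp [0.596  0.0998 0.1906] head -0.10 tool delta mm [ 0.1 -2.2 66.6]
twist -0.1 delta after twist [ 0.  -2.2 66.6]
```

View pics/w1.png

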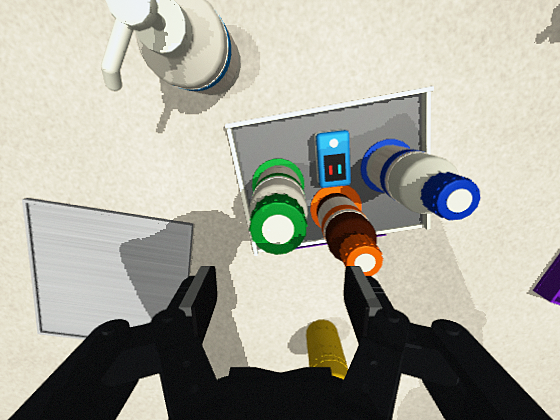

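The wrist view shows the green cap disc at (278,229), centred between the fingers (midpoint about x=280). The orange cap is at (365,262), near the right finger but clear of it. I'll refine the cap positions from this view.

```bash
python3 -c "
from h import *
c=cam('wrist')
for p,z in(((278,229),.152),((366,262),.147),((460,200),.157)): print(disc(c,p,z,18))
m=mask(c,(95,130,60),(112,255,255),(310,120,358,190)); r=cv2.minAreaRect(blob(m)); P=plane(c,cv2.boxPoints(r),.036);print(P.mean(0),P)
"
```

```text
((277.8231822474032, 229.27620396600565), 706.0, array([0.59562384, 0.10066211, 0.152     ]))
((365.0515953835709, 261.8852681602172), 245.5, array([0.5643728 , 0.02848058, 0.147     ]))
((458.61007025761126, 200.44262295081967), 427.0, array([ 0.62011455, -0.0314699 ,  0.157     ]))
[0.63230275 0.03873729 0.036     ] [[0.6616618  0.06027035 0.036     ]
 [0.6637852  0.02493817 0.036     ]
 [0.60311667 0.01607563 0.036     ]
 [0.60064732 0.05366503 0.036     ]]
```

>>> arm_command --moves '[{"gripper": 0.72, "delta_pos": [0, -1, 8], "twist": 0}, {"gripper": 0.72, "delta_pos": [0, 0, 10], "twist": 0}, {"gripper": 0.72, "delta_pos": [0, 0, 10], "twist": 0}, {"gripper": 0.72, "delta_pos": [0, 0, 10], "twist": 0}, {"gripper": 0.72, "delta_pos": [0, 0, 10], "twist": 0}, {"gripper": 0.72, "delta_pos": [0, 0, 10], "twist": 0}, {"gripper": 0.72, "delta_pos": [0, 0, 8], "twist": 0}, {"gripper": 0.72, "delta_pos": [0, 0, 0], "twist": 0}]'

```text
clock: 4.35
tcp_pos: [0.5953, 0.1011, 0.1229]
ee_rot: [1.0, -0.001, -0.001, 0.0]
contact_force: [0.1, -0.2, -0.2]
gripper_width: 0.722
gripper_force: 0.0
```

>>> arm_command --moves '[{"gripper": 0.5, "delta_pos": [0, 0, 0], "twist": 0}, {"gripper": 0.4, "delta_pos": [0, 0, 0], "twist": 0}, {"gripper": 0.4, "delta_pos": [0, 0, 0], "twist": 0}, {"gripper": 0.4, "delta_pos": [0, 0, 0], "twist": 0}, {"gripper": 0.4, "delta_pos": [0, 0, 0], "twist": 0}, {"gripper": 0.4, "delta_pos": [0, 0, 0], "twist": 0}, {"gripper": 0.4, "delta_pos": [0, 0, 0], "twist": 0}, {"gripper": 0.4, "delta_pos": [0, 0, 0], "twist": 0}]'

```text
clock: 5.02
tcp_pos: [0.5963, 0.1013, 0.1251]
ee_rot: [1.0, -0.001, 0.0, -0.0]
contact_force: [0.3, 0.7, 0.4]
gripper_width: 0.399
gripper_force: 0.0
```

>>> arm_command --moves '[{"gripper": 0.3, "delta_pos": [0, 0, 0], "twist": 0}, {"gripper": 0.2, "delta_pos": [0, 0, 0], "twist": 0}, {"gripper": 0.2, "delta_pos": [0, 0, 0], "twist": 0}, {"gripper": 0.2, "delta_pos": [0, 0, 0], "twist": 0}, {"gripper": 0.2, "delta_pos": [0, 0, 0], "twist": 0}, {"gripper": 0.2, "delta_pos": [0, 0, 0], "twist": 0}, {"gripper": 0.2, "delta_pos": [0, 0, 0], "twist": 0}, {"gripper": 0.2, "delta_pos": [0, 0, 0], "twist": 0}]'

```text
clock: 5.68
tcp_pos: [0.5963, 0.1013, 0.1251]
ee_rot: [1.0, -0.001, 0.0, -0.0]
contact_force: [-0.8, 0.2, -0.0]
gripper_width: 0.203
gripper_force: 0.0
```

```bash
python3 -c "
from h import *
print(manip.state()['gripper_width'])
cv2.imwrite('pics/w2.png',cam('wrist')['color'][:,:,::-1])"
```

```text
0.20256549183440292
```

View pics/w2.png

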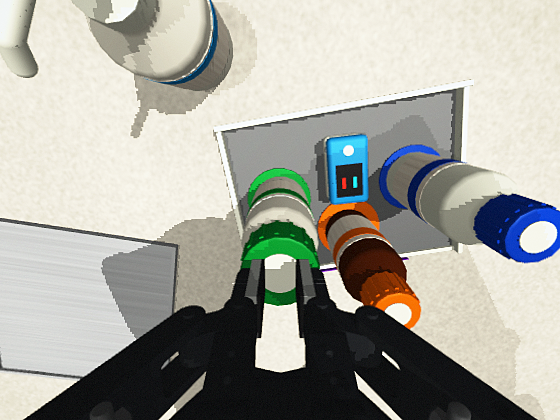

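The fingers have closed to 0.2 without touching anything, and they look to be above the cap. I'll check by projecting the reported TCP into this view.

```bash
python3 -c "
from h import *
c=cam('wrist');t=cam('top');s=cam('scene')
p=manip.state()['tcp_pos'];print(p,c['C'])
for dz in(0,.02,.03,.04,.06): print(dz,proj(c,[p+[0,.0085,dz],p+[0,-.0085,dz]]).round(0).tolist())
print(proj(c,[[.596,.101,.152]]))
cv2.imwrite('pics/s2.png',cv2.resize(s['color'][120:270,220:360,::-1],None,fx=4,fy=4,interpolation=2))
"
```

```text
[0.59626992 0.10133841 0.12504769] [0.67998961 0.10018809 0.29555739]
0 [[265.0, 251.0], [291.0, 251.0]]
0.02 [[264.0, 266.0], [293.0, 266.0]]
0.03 [[263.0, 275.0], [293.0, 275.0]]
0.04 [[262.0, 285.0], [294.0, 285.0]]
0.06 [[259.0, 310.0], [296.0, 310.0]]
[[278.64185624 272.48236483]]
```

View pics/s2.png

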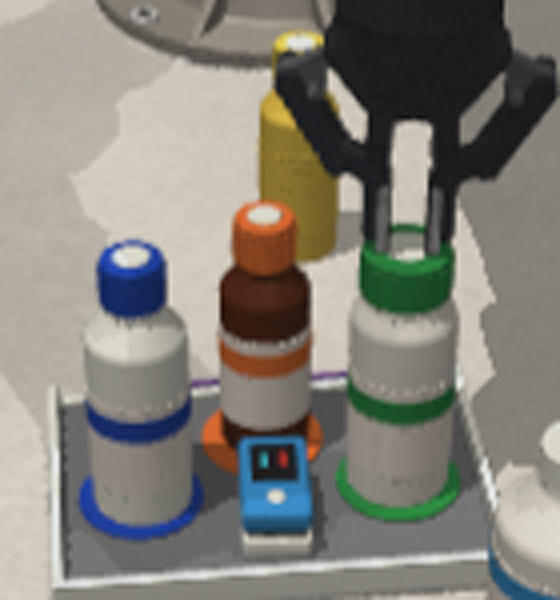

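```bash
python3 -c "
from h import *
s=cam('scene');c=cam('wrist')
for z in(.125,.14,.15,.16,.17):
  P=[[.607,.101+k,z] for k in(-.0085,.0085,-.016,.016)]
  print(z,((proj(s,P)-[220,120])*4).round(0).tolist(),proj(c,P).round(0).tolist())
print(((proj(s,[[.596,.101,.152]])-[220,120])*4))
"
```

```text
0.125 [[385.0, 305.0], [420.0, 306.0], [370.0, 304.0], [435.0, 306.0]] [[292.0, 236.0], [265.0, 236.0], [304.0, 235.0], [254.0, 236.0]]
0.14 [[386.0, 279.0], [421.0, 281.0], [371.0, 279.0], [437.0, 281.0]] [[293.0, 246.0], [264.0, 246.0], [306.0, 246.0], [252.0, 246.0]]
0.15 [[387.0, 262.0], [422.0, 263.0], [371.0, 262.0], [438.0, 264.0]] [[294.0, 253.0], [263.0, 253.0], [307.0, 253.0], [250.0, 253.0]]
0.16 [[388.0, 245.0], [423.0, 246.0], [372.0, 244.0], [439.0, 247.0]] [[295.0, 262.0], [262.0, 262.0], [309.0, 262.0], [248.0, 262.0]]
0.17 [[388.0, 227.0], [424.0, 228.0], [372.0, 227.0], [440.0, 229.0]] [[296.0, 272.0], [261.0, 272.0], [311.0, 272.0], [246.0, 272.0]]
[[404.9597218 246.7344428]]
```

The two views agree that the real fingertips are at z≈0.157 while the reported TCP is at 0.125. So the fingers end about 32 mm above the reported TCP, and I'll allow for that from here on.

>>> arm_command --moves '[{"gripper": 0.72, "delta_pos": [0, 0, -10], "twist": 0}, {"gripper": 0.72, "delta_pos": [0, 0, 0], "twist": 0}, {"gripper": 0.72, "delta_pos": [0, 0, 0], "twist": 0}, {"gripper": 0.72, "delta_pos": [0, 0, 0], "twist": 0}, {"gripper": 0.72, "delta_pos": [0, 0, 0], "twist": 0}, {"gripper": 0.72, "delta_pos": [0, 0, 0], "twist": 0}, {"gripper": 0.72, "delta_pos": [0, 0, 0], "twist": 0}, {"gripper": 0.72, "delta_pos": [0, 0, 0], "twist": 0}]'

```text
clock: 6.65
tcp_pos: [0.5962, 0.1013, 0.1349]
ee_rot: [1.0, -0.001, -0.0, -0.0]
contact_force: [-0.0, -0.2, 0.8]
gripper_width: 0.719
gripper_force: 0.0
```

>>> arm_command --moves '[{"gripper": 0.72, "delta_pos": [0, 0, 7], "twist": 0}, {"gripper": 0.72, "delta_pos": [0, 0, 7], "twist": 0}, {"gripper": 0.72, "delta_pos": [0, 0, 7], "twist": 0}, {"gripper": 0.72, "delta_pos": [0, 0, 7], "twist": 0}, {"gripper": 0.72, "delta_pos": [0, 0, 7], "twist": 0}, {"gripper": 0.72, "delta_pos": [0, 0, 7], "twist": 0}, {"gripper": 0.72, "delta_pos": [0, 0, 5], "twist": 0}, {"gripper": 0.72, "delta_pos": [0, 0, 0], "twist": 0}]'

```text
clock: 7.32
tcp_pos: [0.5956, 0.1012, 0.0866]
ee_rot: [1.0, -0.001, -0.001, 0.0]
contact_force: [0.1, -0.1, 0.0]
gripper_width: 0.724
gripper_force: 0.0
```

>>> arm_command --moves '[{"gripper": 0.6, "delta_pos": [0, 0, 0], "twist": 0}, {"gripper": 0.5, "delta_pos": [0, 0, 0], "twist": 0}, {"gripper": 0.4, "delta_pos": [0, 0, 0], "twist": 0}, {"gripper": 0.4, "delta_pos": [0, 0, 0], "twist": 0}, {"gripper": 0.4, "delta_pos": [0, 0, 0], "twist": 0}, {"gripper": 0.4, "delta_pos": [0, 0, 0], "twist": 0}, {"gripper": 0.4, "delta_pos": [0, 0, 0], "twist": 0}, {"gripper": 0.4, "delta_pos": [0, 0, 0], "twist": 0}]'

```text
clock: 7.98
tcp_pos: [0.5965, 0.1014, 0.0883]
ee_rot: [1.0, -0.001, 0.0, -0.0]
contact_force: [-1.0, 0.0, 3.8]
gripper_width: 0.516
gripper_force: 40.0
```

The gripper holds the green cap at 44 mm and 40 N. Next I lift and carry it.

>>> arm_command --moves '[{"gripper": 0.4, "delta_pos": [0, 0, -3], "twist": 0}, {"gripper": 0.4, "delta_pos": [0, 0, -7], "twist": 0}, {"gripper": 0.4, "delta_pos": [0, 0, -8], "twist": 0}, {"gripper": 0.4, "delta_pos": [0, 0, -8], "twist": 0}, {"gripper": 0.4, "delta_pos": [0, 0, -8], "twist": 0}, {"gripper": 0.4, "delta_pos": [0, 0, -8], "twist": 0}, {"gripper": 0.4, "delta_pos": [0, 0, -6], "twist": 0}, {"gripper": 0.4, "delta_pos": [0, 0, -2], "twist": 0}]'

```text
clock: 8.65
tcp_pos: [0.5968, 0.1014, 0.1395]
ee_rot: [1.0, -0.001, 0.001, -0.0]
contact_force: [-0.3, -0.2, -1.2]
gripper_width: 0.516
gripper_force: 39.4
```

>>> arm_command --moves '[{"gripper": 0.4, "delta_pos": [-3, -10, 0], "twist": 0}, {"gripper": 0.4, "delta_pos": [-6, -20, 0], "twist": 0}, {"gripper": 0.4, "delta_pos": [-6, -20, 0], "twist": 0}, {"gripper": 0.4, "delta_pos": [-6, -20, 0], "twist": 0}, {"gripper": 0.4, "delta_pos": [-6, -20, 0], "twist": 0}, {"gripper": 0.4, "delta_pos": [-6, -20, 0], "twist": 0}, {"gripper": 0.4, "delta_pos": [-6, -20, 0], "twist": 0}, {"gripper": 0.4, "delta_pos": [-6, -20, 0], "twist": 0}]'

```text
clock: 9.32
tcp_pos: [0.5504, 0.2529, 0.1376]
ee_rot: [1.0, -0.0, -0.0, 0.0]
contact_force: [-0.2, -0.7, -1.4]
gripper_width: 0.513
gripper_force: 39.5
```

>>> arm_command --moves '[{"gripper": 0.4, "delta_pos": [-6, -20, 0], "twist": 0}, {"gripper": 0.4, "delta_pos": [-6, -20, 0], "twist": 0}, {"gripper": 0.4, "delta_pos": [-6, -20, 0], "twist": 0}, {"gripper": 0.4, "delta_pos": [-6, -20, 0], "twist": 0}, {"gripper": 0.4, "delta_pos": [-6, -20, 0], "twist": 0}, {"gripper": 0.4, "delta_pos": [-6, -20, 0], "twist": 0}, {"gripper": 0.4, "delta_pos": [-3, -12, 0], "twist": 0}, {"gripper": 0.4, "delta_pos": [0, 0, 0], "twist": 0}]'

```text
clock: 9.98
tcp_pos: [0.5105, 0.3869, 0.1377]
ee_rot: [1.0, 0.001, -0.001, -0.001]
contact_force: [-1.3, -1.4, -2.4]
gripper_width: 0.522
gripper_force: 39.6
```

```bash
python3 -c "
from h import *
go(.511,.384,.087,0)
t=cam('top');cv2.imwrite('pics/t3.png',t['color'][:,:,::-1])
s=cam('scene');cv2.imwrite('pics/s3.png',cv2.resize(s['color'][100:300,200:500,::-1],(750,500)))"
```

```text
clk 10.0 tcp [0.5105 0.3869 0.1377] head 0.16 tool delta mm [ 0.6  3.  50.7]
twist 0.2 delta after twist [ 0.5  2.9 50.7]
```

View pics/s3.png

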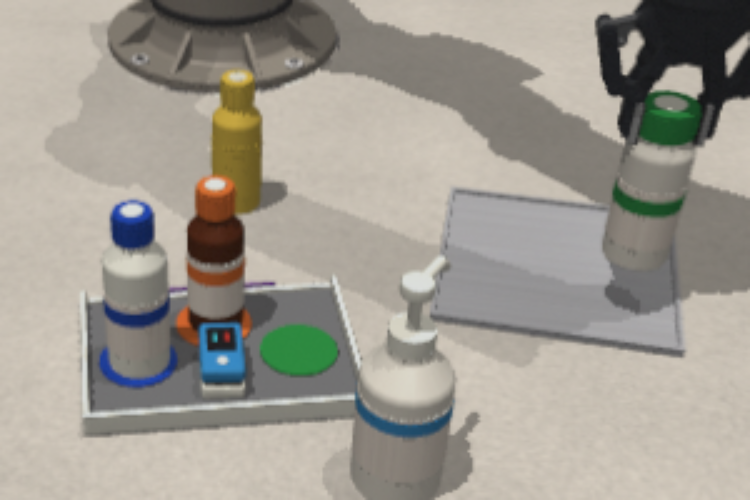

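The green bottle is upright in the grip above the steel tray, and the green coaster is now free. I lower it gently, then release.

>>> arm_command --moves '[{"gripper": 0.4, "delta_pos": [0, 2, 6], "twist": 0}, {"gripper": 0.4, "delta_pos": [0, 0, 9], "twist": 0}, {"gripper": 0.4, "delta_pos": [0, 0, 9], "twist": 0}, {"gripper": 0.4, "delta_pos": [0, 0, 9], "twist": 0}, {"gripper": 0.4, "delta_pos": [0, 0, 8], "twist": 0}, {"gripper": 0.4, "delta_pos": [0, 0, 5], "twist": 0}, {"gripper": 0.4, "delta_pos": [0, 0, 2], "twist": 0}, {"gripper": 0.4, "delta_pos": [0, 0, 1.5], "twist": 0}]'

```text
clock: 10.75
tcp_pos: [0.5125, 0.3814, 0.0881]
ee_rot: [1.0, -0.001, -0.0, 0.0]
contact_force: [0.8, 0.1, -2.0]
gripper_width: 0.516
gripper_force: 39.6
```

>>> arm_command --moves '[{"gripper": 0.4, "delta_pos": [0, 0, 0], "twist": 0}, {"gripper": 0.4, "delta_pos": [0, 0, 1], "twist": 0}, {"gripper": 0.4, "delta_pos": [0, 0, 0], "twist": 0}, {"gripper": 0.55, "delta_pos": [0, 0, 0], "twist": 0}, {"gripper": 0.6, "delta_pos": [0, 0, 0], "twist": 0}, {"gripper": 0.72, "delta_pos": [0, 0, 0], "twist": 0}, {"gripper": 0.72, "delta_pos": [0, 0, 0], "twist": 0}, {"gripper": 0.72, "delta_pos": [0, 0, 0], "twist": 0}]'

```text
clock: 11.42
tcp_pos: [0.5126, 0.3815, 0.0877]
ee_rot: [1.0, -0.001, 0.0, -0.0]
contact_force: [-0.7, 1.0, -0.1]
gripper_width: 0.724
gripper_force: 0.0
```

>>> arm_command --moves '[{"gripper": 0.72, "delta_pos": [0, 0, -5], "twist": 0}, {"gripper": 0.72, "delta_pos": [0, 0, -10], "twist": 0}, {"gripper": 0.72, "delta_pos": [0, 0, -10], "twist": 0}, {"gripper": 0.72, "delta_pos": [0, 0, -10], "twist": 0}, {"gripper": 0.72, "delta_pos": [0, 0, -10], "twist": 0}, {"gripper": 0.72, "delta_pos": [0, 0, -10], "twist": 0}, {"gripper": 0.72, "delta_pos": [0, 0, -10], "twist": 0}, {"gripper": 0.72, "delta_pos": [0, 0, -10], "twist": 0}]'

```text
clock: 12.08
tcp_pos: [0.5126, 0.3814, 0.1638]
ee_rot: [1.0, -0.001, 0.0, -0.0]
contact_force: [0.2, -1.0, -0.6]
gripper_width: 0.716
gripper_force: 0.0
```

>>> arm_command --moves '[{"gripper": 0.6, "delta_pos": [3.2, 22, 0], "twist": 0}, {"gripper": 0.6, "delta_pos": [3.2, 22, 0], "twist": 0}, {"gripper": 0.6, "delta_pos": [3.2, 22, 0], "twist": 0}, {"gripper": 0.6, "delta_pos": [3.2, 22, 0], "twist": 0}, {"gripper": 0.6, "delta_pos": [3.2, 22, 0], "twist": 0}, {"gripper": 0.6, "delta_pos": [3.2, 22, 0], "twist": 0}, {"gripper": 0.6, "delta_pos": [3.2, 22, 0], "twist": 0}, {"gripper": 0.6, "delta_pos": [3.2, 22, 0], "twist": 0}]'

```text
clock: 12.75
tcp_pos: [0.5381, 0.2044, 0.1632]
ee_rot: [1.0, -0.001, 0.0, -0.0]
contact_force: [0.7, -0.5, 0.2]
gripper_width: 0.599
gripper_force: 0.0
```

>>> arm_command --moves '[{"gripper": 0.6, "delta_pos": [3.2, 25, 0], "twist": 0}, {"gripper": 0.6, "delta_pos": [3.2, 25, 0], "twist": 0}, {"gripper": 0.6, "delta_pos": [3.2, 25, 0], "twist": 0}, {"gripper": 0.6, "delta_pos": [3.2, 25, 0], "twist": 0}, {"gripper": 0.6, "delta_pos": [3.2, 25, 0], "twist": 0}, {"gripper": 0.6, "delta_pos": [3.2, 25, 0], "twist": 0}, {"gripper": 0.6, "delta_pos": [3.2, 24, 0], "twist": 0}, {"gripper": 0.6, "delta_pos": [2, 2, 0], "twist": 0}]'

```text
clock: 13.42
tcp_pos: [0.5625, 0.0243, 0.1631]
ee_rot: [1.0, -0.003, 0.0, 0.001]
contact_force: [0.2, -1.0, -0.2]
gripper_width: 0.601
gripper_force: 0.0
```

```bash
python3 -c "
from h import *
t=cam('top')
print('green steel',disc(t,proj(t,[[.5125,.3815,.149]])[0],.149))
c=cam('wrist'); q=proj(c,[[.564,.029,.147]])[0];print(q);print(disc(c,q,.147,18))
go(.564,.029,.083,0)
"
```

```text
green steel ((75.04088050314465, 219.34696016771488), 159.0, array([0.51223488, 0.38207655, 0.149     ]))
[274.55840111 239.0252989 ]
((274.6636597938144, 239.1348797250859), 388.0, array([0.56391574, 0.02892706, 0.147     ]))
clk 13.5 tcp [0.5625 0.0283 0.163 ] head -0.19 tool delta mm [ 1.4 -0.7 80. ]
twist -0.2 delta after twist [ 1.5 -0.7 80. ]
```

>>> arm_command --moves '[{"gripper": 0.6, "delta_pos": [1.5, 0, 11], "twist": 0}, {"gripper": 0.6, "delta_pos": [0, 0, 11], "twist": 0}, {"gripper": 0.6, "delta_pos": [0, 0, 11], "twist": 0}, {"gripper": 0.6, "delta_pos": [0, 0, 11], "twist": 0}, {"gripper": 0.6, "delta_pos": [0, 0, 11], "twist": 0}, {"gripper": 0.6, "delta_pos": [0, 0, 11], "twist": 0}, {"gripper": 0.6, "delta_pos": [0, 0, 9], "twist": 0}, {"gripper": 0.6, "delta_pos": [0, 0, 5], "twist": 0}]'

```text
clock: 14.18
tcp_pos: [0.5631, 0.0294, 0.0809]
ee_rot: [1.0, -0.0, -0.001, 0.0]
contact_force: [-0.6, -0.6, -0.2]
gripper_width: 0.6
gripper_force: 0.0
```

>>> arm_command --moves '[{"gripper": 0.5, "delta_pos": [0, 0, 0], "twist": 0}, {"gripper": 0.4, "delta_pos": [0, 0, 0], "twist": 0}, {"gripper": 0.3, "delta_pos": [0, 0, 0], "twist": 0}, {"gripper": 0.25, "delta_pos": [0, 0, 0], "twist": 0}, {"gripper": 0.25, "delta_pos": [0, 0, 0], "twist": 0}, {"gripper": 0.25, "delta_pos": [0, 0, 0], "twist": 0}, {"gripper": 0.25, "delta_pos": [0, 0, 0], "twist": 0}, {"gripper": 0.25, "delta_pos": [0, 0, 0], "twist": 0}]'

```text
clock: 14.85
tcp_pos: [0.5644, 0.0295, 0.0836]
ee_rot: [1.0, -0.001, 0.001, -0.0]
contact_force: [-0.6, 0.6, 5.3]
gripper_width: 0.365
gripper_force: 32.3
```

>>> arm_command --moves '[{"gripper": 0.25, "delta_pos": [0, 0, -3], "twist": 0}, {"gripper": 0.25, "delta_pos": [0, 0, -7], "twist": 0}, {"gripper": 0.25, "delta_pos": [0, 0, -8], "twist": 0}, {"gripper": 0.25, "delta_pos": [0, 0, -8], "twist": 0}, {"gripper": 0.25, "delta_pos": [0, 0, -8], "twist": 0}, {"gripper": 0.25, "delta_pos": [0, 0, -8], "twist": 0}, {"gripper": 0.25, "delta_pos": [0, 0, -6], "twist": 0}, {"gripper": 0.25, "delta_pos": [0, 0, -2], "twist": 0}]'

```text
clock: 15.52
tcp_pos: [0.5642, 0.0294, 0.1339]
ee_rot: [1.0, -0.001, 0.001, -0.0]
contact_force: [-0.8, 0.4, -1.4]
gripper_width: 0.353
gripper_force: 39.4
```

>>> arm_command --moves '[{"gripper": 0.25, "delta_pos": [-5, -10, 0], "twist": 0}, {"gripper": 0.25, "delta_pos": [-10, -20, 0], "twist": 0}, {"gripper": 0.25, "delta_pos": [-11, -22, 0], "twist": 0}, {"gripper": 0.25, "delta_pos": [-11, -22, 0], "twist": 0}, {"gripper": 0.25, "delta_pos": [-11, -22, 0], "twist": 0}, {"gripper": 0.25, "delta_pos": [-11, -22, 0], "twist": 0}, {"gripper": 0.25, "delta_pos": [-11, -22, 0], "twist": 0}, {"gripper": 0.25, "delta_pos": [-11, -22, 0], "twist": 0}]'

```text
clock: 16.18
tcp_pos: [0.4815, 0.1929, 0.1322]
ee_rot: [1.0, -0.0, -0.0, 0.0]
contact_force: [1.0, 0.4, -1.1]
gripper_width: 0.351
gripper_force: 39.5
```

>>> arm_command --moves '[{"gripper": 0.25, "delta_pos": [-11, -22, 0], "twist": 0}, {"gripper": 0.25, "delta_pos": [-11, -22, 0], "twist": 0}, {"gripper": 0.25, "delta_pos": [-11, -22, 0], "twist": 0}, {"gripper": 0.25, "delta_pos": [-11, -22, 0], "twist": 0}, {"gripper": 0.25, "delta_pos": [-11, -22, 0], "twist": 0}, {"gripper": 0.25, "delta_pos": [-11, -22, 0], "twist": 0}, {"gripper": 0.25, "delta_pos": [-8, -15, 0], "twist": 0}, {"gripper": 0.25, "delta_pos": [-2, -3, 0], "twist": 0}]'

```text
clock: 16.85
tcp_pos: [0.4043, 0.3448, 0.1323]
ee_rot: [1.0, 0.002, -0.001, -0.001]
contact_force: [-1.2, -1.3, -1.7]
gripper_width: 0.356
gripper_force: 39.6
```

```bash
python3 -c "
from h import *
go(.408,.342,.081,0)"
```

```text
clk 16.9 tcp [0.4043 0.3448 0.1323] head 0.17 tool delta mm [ 3.8  2.9 51.3]
twist 0.2 delta after twist [ 3.7  2.8 51.3]
```

>>> arm_command --moves '[{"gripper": 0.25, "delta_pos": [3, 2, 6], "twist": 0}, {"gripper": 0.25, "delta_pos": [0, 0, 9], "twist": 0}, {"gripper": 0.25, "delta_pos": [0, 0, 9], "twist": 0}, {"gripper": 0.25, "delta_pos": [0, 0, 9], "twist": 0}, {"gripper": 0.25, "delta_pos": [0, 0, 8], "twist": 0}, {"gripper": 0.25, "delta_pos": [0, 0, 5], "twist": 0}, {"gripper": 0.25, "delta_pos": [0, 0, 2], "twist": 0}, {"gripper": 0.25, "delta_pos": [0, 0, 2], "twist": 0}]'

```text
clock: 17.52
tcp_pos: [0.41, 0.3394, 0.0822]
ee_rot: [1.0, -0.001, -0.0, 0.0]
contact_force: [0.2, 0.2, -1.0]
gripper_width: 0.352
gripper_force: 39.6
```

>>> arm_command --moves '[{"gripper": 0.25, "delta_pos": [0, 0, 0], "twist": 0}, {"gripper": 0.25, "delta_pos": [0, 0, 1], "twist": 0}, {"gripper": 0.25, "delta_pos": [0, 0, 0], "twist": 0}, {"gripper": 0.4, "delta_pos": [0, 0, 0], "twist": 0}, {"gripper": 0.5, "delta_pos": [0, 0, 0], "twist": 0}, {"gripper": 0.6, "delta_pos": [0, 0, 0], "twist": 0}, {"gripper": 0.6, "delta_pos": [0, 0, 0], "twist": 0}, {"gripper": 0.6, "delta_pos": [0, 0, 0], "twist": 0}]'

```text
clock: 18.18
tcp_pos: [0.4101, 0.3396, 0.0816]
ee_rot: [1.0, -0.001, 0.0, -0.0]
contact_force: [-0.1, -0.5, -0.6]
gripper_width: 0.601
gripper_force: 0.0
```

>>> arm_command --moves '[{"gripper": 0.6, "delta_pos": [0, 0, -5], "twist": 0}, {"gripper": 0.6, "delta_pos": [0, 0, -11], "twist": 0}, {"gripper": 0.6, "delta_pos": [0, 0, -12], "twist": 0}, {"gripper": 0.6, "delta_pos": [0, 0, -12], "twist": 0}, {"gripper": 0.6, "delta_pos": [0, 0, -12], "twist": 0}, {"gripper": 0.6, "delta_pos": [0, 0, -12], "twist": 0}, {"gripper": 0.6, "delta_pos": [0, 0, -12], "twist": 0}, {"gripper": 0.6, "delta_pos": [0, 0, -10], "twist": 0}]'

```text
clock: 18.85
tcp_pos: [0.4103, 0.3397, 0.1693]
ee_rot: [1.0, -0.001, 0.0, -0.0]
contact_force: [0.1, 0.1, -0.2]
gripper_width: 0.599
gripper_force: 0.0
```

```bash
python3 -c "
from h import *
go(.620,-.031,.093,0)"
```

```text
clk 18.9 tcp [0.4103 0.3397 0.1693] head -0.07 tool delta mm [210.1 370.5  76.3]
twist -0.1 delta after twist [209.7 370.7  76.3]
```

>>> arm_command --moves '[{"gripper": 0.6, "delta_pos": [13.5, 24, 0], "twist": 0}, {"gripper": 0.6, "delta_pos": [13.5, 24, 0], "twist": 0}, {"gripper": 0.6, "delta_pos": [13.5, 24, 0], "twist": 0}, {"gripper": 0.6, "delta_pos": [13.5, 24, 0], "twist": 0}, {"gripper": 0.6, "delta_pos": [13.5, 24, 0], "twist": 0}, {"gripper": 0.6, "delta_pos": [13.5, 24, 0], "twist": 0}, {"gripper": 0.6, "delta_pos": [13.5, 24, 0], "twist": 0}, {"gripper": 0.6, "delta_pos": [13.5, 24, 0], "twist": 0}]'

```text
clock: 19.52
tcp_pos: [0.5184, 0.1462, 0.1682]
ee_rot: [1.0, -0.001, 0.0, -0.0]
contact_force: [1.1, -0.4, -0.5]
gripper_width: 0.599
gripper_force: 0.0
```

>>> arm_command --moves '[{"gripper": 0.6, "delta_pos": [13.5, 24, 0], "twist": 0}, {"gripper": 0.6, "delta_pos": [13.5, 24, 0], "twist": 0}, {"gripper": 0.6, "delta_pos": [13.5, 24, 0], "twist": 0}, {"gripper": 0.6, "delta_pos": [13.5, 24, 0], "twist": 0}, {"gripper": 0.6, "delta_pos": [13.5, 24, 0], "twist": 0}, {"gripper": 0.6, "delta_pos": [13.5, 24, 0], "twist": 0}, {"gripper": 0.6, "delta_pos": [13.5, 24, 0], "twist": 0}, {"gripper": 0.6, "delta_pos": [8, 10, 0], "twist": 0}]'

```text
clock: 20.18
tcp_pos: [0.6211, -0.0347, 0.168]
ee_rot: [1.0, -0.002, 0.0, 0.001]
contact_force: [-1.2, -0.3, 0.3]
gripper_width: 0.601
gripper_force: 0.0
```

```bash
python3 -c "
from h import *
t=cam('top')
print('orange steel',disc(t,proj(t,[[.410,.3397,.144]])[0],.144))
c=cam('wrist'); q=proj(c,[[.620,-.031,.157]])[0];print(q);print(disc(c,q,.157,18))
go(.620,-.031,.093,0)
"
```

```text
orange steel ((95.28438228438227, 280.4428904428904), 71.5, array([0.41042772, 0.34047503, 0.144     ]))
[272.06463184 246.32893065]
((272.728813559322, 246.02335216572504), 442.5, array([ 0.62022784, -0.03146045,  0.157     ]))
clk 20.3 tcp [ 0.6209 -0.0331  0.1676] head -0.26 tool delta mm [-1.  -2.1 74.6]
twist -0.3 delta after twist [-0.9 -2.1 74.6]
```

>>> arm_command --moves '[{"gripper": 0.6, "delta_pos": [0, 0, 10], "twist": 0}, {"gripper": 0.6, "delta_pos": [0, 0, 11], "twist": 0}, {"gripper": 0.6, "delta_pos": [0, 0, 11], "twist": 0}, {"gripper": 0.6, "delta_pos": [0, 0, 11], "twist": 0}, {"gripper": 0.6, "delta_pos": [0, 0, 11], "twist": 0}, {"gripper": 0.6, "delta_pos": [0, 0, 10], "twist": 0}, {"gripper": 0.6, "delta_pos": [0, 0, 8], "twist": 0}, {"gripper": 0.6, "delta_pos": [0, 0, 2], "twist": 0}]'

```text
clock: 20.95
tcp_pos: [0.6193, -0.0306, 0.0917]
ee_rot: [1.0, -0.0, -0.001, -0.0]
contact_force: [-0.1, -1.0, -0.3]
gripper_width: 0.6
gripper_force: 0.0
```

>>> arm_command --moves '[{"gripper": 0.5, "delta_pos": [0, 0, 0], "twist": 0}, {"gripper": 0.4, "delta_pos": [0, 0, 0], "twist": 0}, {"gripper": 0.3, "delta_pos": [0, 0, 0], "twist": 0}, {"gripper": 0.25, "delta_pos": [0, 0, 0], "twist": 0}, {"gripper": 0.25, "delta_pos": [0, 0, 0], "twist": 0}, {"gripper": 0.25, "delta_pos": [0, 0, 0], "twist": 0}, {"gripper": 0.25, "delta_pos": [0, 0, 0], "twist": 0}, {"gripper": 0.25, "delta_pos": [0, 0, 0], "twist": 0}]'

```text
clock: 21.62
tcp_pos: [0.6207, -0.0306, 0.0945]
ee_rot: [1.0, -0.001, 0.001, -0.0]
contact_force: [-1.2, 1.1, 5.3]
gripper_width: 0.371
gripper_force: 33.6
```

>>> arm_command --moves '[{"gripper": 0.25, "delta_pos": [0, 0, -3], "twist": 0}, {"gripper": 0.25, "delta_pos": [0, 0, -7], "twist": 0}, {"gripper": 0.25, "delta_pos": [0, 0, -8], "twist": 0}, {"gripper": 0.25, "delta_pos": [0, 0, -8], "twist": 0}, {"gripper": 0.25, "delta_pos": [0, 0, -9], "twist": 0}, {"gripper": 0.25, "delta_pos": [0, 0, -9], "twist": 0}, {"gripper": 0.25, "delta_pos": [0, 0, -9], "twist": 0}, {"gripper": 0.25, "delta_pos": [0, 0, -7], "twist": 0}]'

```text
clock: 22.28
tcp_pos: [0.6204, -0.0307, 0.155]
ee_rot: [1.0, -0.001, 0.0, -0.0]
contact_force: [1.2, 0.0, -2.1]
gripper_width: 0.363
gripper_force: 36.9
```

```bash
python3 -c "
from h import *
go(.491,.266,.091,0)"
```

```text
clk 22.3 tcp [ 0.6204 -0.0307  0.155 ] head -0.07 tool delta mm [-129.8 -296.5   63.9]
twist -0.1 delta after twist [-129.4 -296.7   64. ]
```

>>> arm_command --moves '[{"gripper": 0.25, "delta_pos": [-4, -10, 0], "twist": 0}, {"gripper": 0.25, "delta_pos": [-8, -19, 0], "twist": 0}, {"gripper": 0.25, "delta_pos": [-9, -21, 0], "twist": 0}, {"gripper": 0.25, "delta_pos": [-9, -21, 0], "twist": 0}, {"gripper": 0.25, "delta_pos": [-9, -21, 0], "twist": 0}, {"gripper": 0.25, "delta_pos": [-9, -21, 0], "twist": 0}, {"gripper": 0.25, "delta_pos": [-9, -21, 0], "twist": 0}, {"gripper": 0.25, "delta_pos": [-9, -21, 0], "twist": 0}]'

```text
clock: 22.95
tcp_pos: [0.5531, 0.1259, 0.1534]
ee_rot: [1.0, -0.0, -0.0, -0.0]
contact_force: [0.5, 0.3, -2.6]
gripper_width: 0.364
gripper_force: 36.9
```

>>> arm_command --moves '[{"gripper": 0.25, "delta_pos": [-9, -21, 0], "twist": 0}, {"gripper": 0.25, "delta_pos": [-9, -21, 0], "twist": 0}, {"gripper": 0.25, "delta_pos": [-9, -21, 0], "twist": 0}, {"gripper": 0.25, "delta_pos": [-9, -21, 0], "twist": 0}, {"gripper": 0.25, "delta_pos": [-9, -21, 0], "twist": 0}, {"gripper": 0.25, "delta_pos": [-9, -21, 0], "twist": 0}, {"gripper": 0.25, "delta_pos": [-7, -11, 0], "twist": 0}, {"gripper": 0.25, "delta_pos": [-2, -3, 0], "twist": 0}]'

```text
clock: 23.62
tcp_pos: [0.4893, 0.2674, 0.1535]
ee_rot: [1.0, 0.001, -0.0, -0.0]
contact_force: [-0.4, 0.3, -2.5]
gripper_width: 0.362
gripper_force: 37.0
```

```bash
python3 -c "
from h import *
go(.491,.266,.0915,0)"
```

```text
clk 23.6 tcp [0.4893 0.2674 0.1535] head 0.15 tool delta mm [ 1.7  1.5 62. ]
twist 0.1 delta after twist [ 1.7  1.4 62. ]
```

>>> arm_command --moves '[{"gripper": 0.25, "delta_pos": [1, 0, 6], "twist": 0}, {"gripper": 0.25, "delta_pos": [0, 0, 11], "twist": 0}, {"gripper": 0.25, "delta_pos": [0, 0, 12], "twist": 0}, {"gripper": 0.25, "delta_pos": [0, 0, 12], "twist": 0}, {"gripper": 0.25, "delta_pos": [0, 0, 11], "twist": 0}, {"gripper": 0.25, "delta_pos": [0, 0, 5], "twist": 0}, {"gripper": 0.25, "delta_pos": [0, 0, 2], "twist": 0}, {"gripper": 0.25, "delta_pos": [0, 0, 1.5], "twist": 0}]'

```text
clock: 24.28
tcp_pos: [0.4924, 0.2643, 0.0926]
ee_rot: [1.0, -0.001, -0.0, 0.0]
contact_force: [-0.4, 0.3, -1.1]
gripper_width: 0.367
gripper_force: 37.0
```

>>> arm_command --moves '[{"gripper": 0.25, "delta_pos": [0, 0, 0], "twist": 0}, {"gripper": 0.25, "delta_pos": [0, 0, 1], "twist": 0}, {"gripper": 0.25, "delta_pos": [0, 0, 0], "twist": 0}, {"gripper": 0.4, "delta_pos": [0, 0, 0], "twist": 0}, {"gripper": 0.5, "delta_pos": [0, 0, 0], "twist": 0}, {"gripper": 0.6, "delta_pos": [0, 0, 0], "twist": 0}, {"gripper": 0.6, "delta_pos": [0, 0, 0], "twist": 0}, {"gripper": 0.6, "delta_pos": [0, 0, 0], "twist": 0}]'

```text
clock: 24.95
tcp_pos: [0.4925, 0.2645, 0.0922]
ee_rot: [1.0, -0.001, 0.0, -0.0]
contact_force: [0.3, -0.4, -0.6]
gripper_width: 0.6
gripper_force: 0.0
```

>>> arm_command --moves '[{"gripper": 0.6, "delta_pos": [0, 0, -5], "twist": 0}, {"gripper": 0.6, "delta_pos": [0, 0, -11], "twist": 0}, {"gripper": 0.6, "delta_pos": [0, 0, -12], "twist": 0}, {"gripper": 0.6, "delta_pos": [0, 0, -12], "twist": 0}, {"gripper": 0.6, "delta_pos": [0, 0, -12], "twist": 0}, {"gripper": 0.6, "delta_pos": [0, 0, -12], "twist": 0}, {"gripper": 0.6, "delta_pos": [0, 0, -12], "twist": 0}, {"gripper": 0.6, "delta_pos": [0, 0, -6], "twist": 0}]'

```text
clock: 25.62
tcp_pos: [0.493, 0.2648, 0.1763]
ee_rot: [1.0, -0.001, 0.001, -0.001]
contact_force: [0.4, 0.8, 0.4]
gripper_width: 0.598
gripper_force: 0.0
```

```bash
python3 -c "
from h import *
go(.632,.039,-.02,6)"
```

```text
clk 25.6 tcp [0.493  0.2648 0.1763] head -0.07 tool delta mm [138.9 225.8 196.3]
twist -6.1 delta after twist [114.6 239.1 196.3]
```

>>> arm_command --moves '[{"gripper": 0.6, "delta_pos": [17.4, 28.2, 0], "twist": 0}, {"gripper": 0.6, "delta_pos": [17.4, 28.2, 0], "twist": 0}, {"gripper": 0.6, "delta_pos": [17.4, 28.2, 0], "twist": 0}, {"gripper": 0.6, "delta_pos": [17.4, 28.2, 0], "twist": 0}, {"gripper": 0.6, "delta_pos": [17.4, 28.2, 0], "twist": 0}, {"gripper": 0.6, "delta_pos": [17.4, 28.2, 0], "twist": 0}, {"gripper": 0.6, "delta_pos": [17.4, 28.2, 0], "twist": 0}, {"gripper": 0.6, "delta_pos": [17.4, 28.2, 0], "twist": 0}]'

```text
clock: 26.28
tcp_pos: [0.632, 0.0371, 0.1743]
ee_rot: [1.0, -0.001, -0.0, -0.0]
contact_force: [-0.6, 1.2, 0.4]
gripper_width: 0.6
gripper_force: 0.0
```

>>> arm_command --moves '[{"gripper": 0.65, "delta_pos": [0, 0, 15], "twist": -2}, {"gripper": 0.65, "delta_pos": [0, 0, 15], "twist": -2}, {"gripper": 0.65, "delta_pos": [0, 0, 15], "twist": -2}, {"gripper": 0.65, "delta_pos": [0, 0, 15], "twist": -1}, {"gripper": 0.65, "delta_pos": [0, 0, 15], "twist": 0}, {"gripper": 0.65, "delta_pos": [0, 0, 15], "twist": 0}, {"gripper": 0.65, "delta_pos": [0, 0, 10], "twist": 0}, {"gripper": 0.65, "delta_pos": [0, 0, 0], "twist": 0}]'

```text
clock: 26.95
tcp_pos: [0.6302, 0.0385, 0.0721]
ee_rot: [0.998, 0.061, -0.002, 0.0]
contact_force: [-0.1, 0.0, -0.5]
gripper_width: 0.649
gripper_force: 0.0
```

```bash
python3 -c "
from h import *
t=cam('top');c=cam('wrist')
print('blue',disc(t,proj(t,[[.4925,.2645,.154]])[0],.154)[2])
def cc(c,lo,hi,z=.007):
    b=blob(mask(c,lo,hi)); e=cv2.fitEllipse(b); print(e,plane(c,[e[0]],z)[0])
for lo,hi in(((110,110,40),(122,255,255)),((3,110,40),(16,255,255)),((45,110,40),(75,255,255))):
    cc(c,lo,hi)
m=mask(c,(95,110,60),(109,255,255)); r=cv2.minAreaRect(blob(m)); P=plane(c,cv2.boxPoints(r),.036);print(r,P.mean(0),P)
go(.632,.039,-.02,7)
cv2.imwrite('pics/w4.png',c['color'][:,:,::-1])"
```

```text
blue [0.49268573 0.26513055 0.154     ]
((357.0626220703125, 235.17820739746094), (65.53935241699219, 74.08826446533203), 76.18114471435547) [ 0.62175633 -0.03236909  0.007     ]
((282.68231201171875, 283.64971923828125), (53.231815338134766, 71.67142486572266), 86.48670959472656) [0.56462756 0.02695074 0.007     ]
((204.08526611328125, 240.5698699951172), (62.86882781982422, 73.31233215332031), 93.10455322265625) [0.6002238  0.10203034 0.007     ]
((279.5, 223.5), (75.0, 47.0), 90.0) [0.6340881  0.03832264 0.036     ] [[0.6626459  0.05915362 0.036     ]
 [0.66679635 0.02488689 0.036     ]
 [0.60572562 0.0158721  0.036     ]
 [0.60118452 0.05337797 0.036     ]]
clk 27.1 tcp [0.6315 0.0387 0.0743] head 6.93 tool delta mm [ 0.6 -0.2 94.3]
twist -0.1 delta after twist [ 0.6 -0.2 94.3]
```

View pics/w4.png

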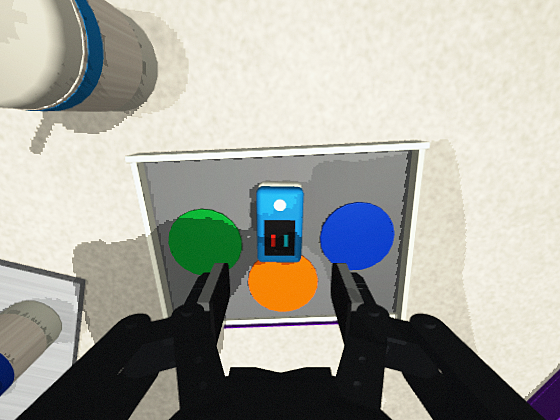

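The wrist view has the oximeter at (279,223), square between the fingers. The coasters are green (204,240), orange (283,284) and blue (357,235).

>>> arm_command --moves '[{"gripper": 0.65, "delta_pos": [1, 0, 12], "twist": 0}, {"gripper": 0.65, "delta_pos": [0, 0, 13], "twist": 0}, {"gripper": 0.65, "delta_pos": [0, 0, 13], "twist": 0}, {"gripper": 0.65, "delta_pos": [0, 0, 13], "twist": 0}, {"gripper": 0.65, "delta_pos": [0, 0, 12], "twist": 0}, {"gripper": 0.65, "delta_pos": [0, 0, 10], "twist": 0}, {"gripper": 0.65, "delta_pos": [0, 0, 8], "twist": 0}, {"gripper": 0.65, "delta_pos": [0, 0, 0], "twist": 0}]'

```text
clock: 27.72
tcp_pos: [0.6313, 0.0387, -0.0091]
ee_rot: [0.998, 0.061, -0.001, 0.0]
contact_force: [-0.9, -0.0, 0.2]
gripper_width: 0.647
gripper_force: 0.0
```

>>> arm_command --moves '[{"gripper": 0.65, "delta_pos": [0, 0, 5], "twist": 0}, {"gripper": 0.65, "delta_pos": [0, 0, 5], "twist": 0}, {"gripper": 0.65, "delta_pos": [0, 0, 4], "twist": 0}, {"gripper": 0.65, "delta_pos": [0, 0, 0], "twist": 0}, {"gripper": 0.6, "delta_pos": [0, 0, 0], "twist": 0}, {"gripper": 0.55, "delta_pos": [0, 0, 0], "twist": 0}, {"gripper": 0.5, "delta_pos": [0, 0, 0], "twist": 0}, {"gripper": 0.48, "delta_pos": [0, 0, 0], "twist": 0}]'

```text
clock: 28.38
tcp_pos: [0.6326, 0.0388, -0.0206]
ee_rot: [0.998, 0.06, 0.0, -0.0]
contact_force: [0.1, 0.5, -0.4]
gripper_width: 0.479
gripper_force: 0.0
```

>>> arm_command --moves '[{"gripper": 0.4, "delta_pos": [0, 0, 0], "twist": 0}, {"gripper": 0.3, "delta_pos": [0, 0, 0], "twist": 0}, {"gripper": 0.3, "delta_pos": [0, 0, 0], "twist": 0}, {"gripper": 0.3, "delta_pos": [0, 0, 0], "twist": 0}, {"gripper": 0.3, "delta_pos": [0, 0, 0], "twist": 0}, {"gripper": 0.3, "delta_pos": [0, 0, 0], "twist": 0}, {"gripper": 0.3, "delta_pos": [0, 0, 0], "twist": 0}, {"gripper": 0.3, "delta_pos": [0, 0, 0], "twist": 0}]' --squeeze 30

```text
clock: 29.05
tcp_pos: [0.6326, 0.0389, -0.0206]
ee_rot: [0.998, 0.06, 0.0, -0.0]
contact_force: [-1.4, 0.7, 5.8]
gripper_width: 0.421
gripper_force: 30.7
```

>>> arm_command --moves '[{"gripper": 0.3, "delta_pos": [0, 0, -4], "twist": 0}, {"gripper": 0.3, "delta_pos": [0, 0, -9], "twist": 0}, {"gripper": 0.3, "delta_pos": [0, 0, -10], "twist": 4}, {"gripper": 0.3, "delta_pos": [0, 0, -10], "twist": 4}, {"gripper": 0.3, "delta_pos": [0, 0, -10], "twist": 4}, {"gripper": 0.3, "delta_pos": [0, 0, -10], "twist": 4}, {"gripper": 0.3, "delta_pos": [0, 0, -10], "twist": 4}, {"gripper": 0.3, "delta_pos": [0, 0, -7], "twist": 4}]'

```text
clock: 29.72
tcp_pos: [0.6328, 0.0389, 0.0507]
ee_rot: [0.989, -0.15, 0.001, -0.0]
contact_force: [1.1, -0.3, -0.3]
gripper_width: 0.417
gripper_force: 30.0
```

```bash
python3 -c "
from h import *
go(.496,-.338,-.02)
t=cam('top');b=blob(mask(t,(125,90,30),(160,255,255))); a=cv2.approxPolyDP(b,6,True).reshape(-1,2); print(a.tolist(),plane(t,a,.028))
c=cam('wrist');cv2.imwrite('pics/w5.png',c['color'][:,:,::-1])
for lo,hi in(((110,110,40),(122,255,255)),((3,110,40),(16,255,255)),((45,110,40),(75,255,255))):
    e=cv2.fitEllipse(cv2.convexHull(blob(mask(t,lo,hi,(215,140,350,240))))); print(e,plane(t,[e[0]],.007)[0])
"
```

```text
clk 29.7 tcp [0.6328 0.0389 0.0507] head -17.26 tool delta mm [-18.8 400.6  70.4]
[[458, 197], [431, 273], [494, 294], [516, 217]] [[ 0.59048157 -0.31091724  0.028     ]
 [ 0.44117805 -0.25444929  0.028     ]
 [ 0.40495278 -0.37110438  0.028     ]
 [ 0.55329906 -0.42044895  0.028     ]]Traceback (most recent call last):
  File "<string>", line 7, in <module>
    e=cv2.fitEllipse(cv2.convexHull(blob(mask(t,lo,hi,(215,140,350,240))))); print(e,plane(t,[e[0]],.007)[0])
                                    ~~~~^^^^^^^^^^^^^^^^^^^^^^^^^^^^^^^^^
  File "h.py", line 27, in blob
    return max(cs,key=cv2.contourArea)
ValueError: max() iterable argument is empty
```

View pics/w5.png

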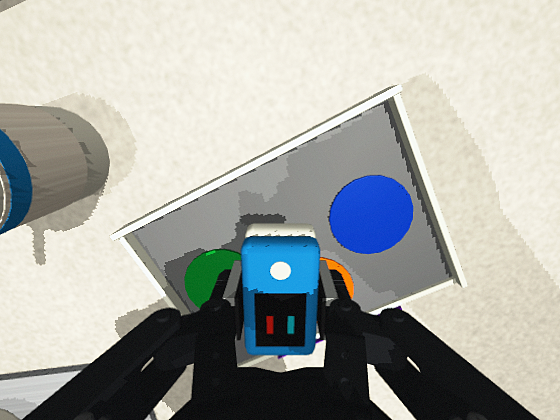

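The oximeter is held level by its sides, screen up, at (280,290). I carry it to the bay.

>>> arm_command --moves '[{"gripper": 0.3, "delta_pos": [-1.2, 14, 0], "twist": 0}, {"gripper": 0.3, "delta_pos": [-1.2, 27, 0], "twist": 0}, {"gripper": 0.3, "delta_pos": [-1.2, 27, 0], "twist": 0}, {"gripper": 0.3, "delta_pos": [-1.2, 27, 0], "twist": 0}, {"gripper": 0.3, "delta_pos": [-1.2, 27, 0], "twist": 0}, {"gripper": 0.3, "delta_pos": [-1.2, 27, 0], "twist": 0}, {"gripper": 0.3, "delta_pos": [-1.2, 27, 0], "twist": 0}, {"gripper": 0.3, "delta_pos": [-1.2, 27, 0], "twist": 0}]'

```text
clock: 30.48
tcp_pos: [0.5623, -0.1541, 0.0487]
ee_rot: [0.989, -0.147, -0.0, 0.0]
contact_force: [0.7, 0.2, -0.5]
gripper_width: 0.418
gripper_force: 30.1
```

>>> arm_command --moves '[{"gripper": 0.3, "delta_pos": [-1.2, 27, 0], "twist": 0}, {"gripper": 0.3, "delta_pos": [-1.2, 27, 0], "twist": 0}, {"gripper": 0.3, "delta_pos": [-1.2, 27, 0], "twist": 0}, {"gripper": 0.3, "delta_pos": [-1.2, 27, 0], "twist": 0}, {"gripper": 0.3, "delta_pos": [-1.2, 27, 0], "twist": 0}, {"gripper": 0.3, "delta_pos": [-1.2, 27, 0], "twist": 0}, {"gripper": 0.3, "delta_pos": [-1.2, 27, 0], "twist": 0}, {"gripper": 0.3, "delta_pos": [-1.2, 9, 0], "twist": 0}]'

```text
clock: 31.15
tcp_pos: [0.4934, -0.3435, 0.0486]
ee_rot: [0.989, -0.149, -0.001, 0.001]
contact_force: [-0.5, 0.5, -1.0]
gripper_width: 0.416
gripper_force: 30.2
```

```bash
python3 -c "
from h import *
go(.4975,-.339,-.02)
c=cam('wrist');cv2.imwrite('pics/w6.png',c['color'][:,:,::-1])
t=cam('top');ref={'b':(.6218,-.0324),'o':(.564,.028),'g':(.600,.102)}
for k,lo,hi in(('b',(112,90,30),(126,255,255)),('o',(3,90,30),(18,255,255)),('g',(45,90,30),(80,255,255))):
    e=cv2.fitEllipse(cv2.convexHull(blob(mask(t,lo,hi,(215,140,350,240))))); print(k,e,plane(t,[e[0]],.007)[0])
"
```

```text
clk 31.1 tcp [ 0.4934 -0.3435  0.0486] head -17.17 tool delta mm [ 2.7 -5.6 68.6]
b ((314.9742431640625, 182.10386657714844), (31.326452255249023, 31.99695587158203), 95.02545166015625) [ 0.6194048  -0.03160629  0.007     ]
o ((284.8143310546875, 207.5044403076172), (32.05527114868164, 32.44399642944336), 93.66619110107422) [0.56575244 0.02827235 0.007     ]
g ((248.48936462402344, 191.48858642578125), (30.942705154418945, 31.75655746459961), 69.23637390136719) [0.59700888 0.10254716 0.007     ]
```

View pics/w6.png

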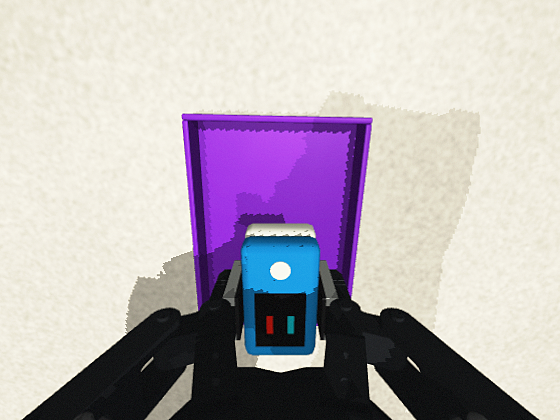

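It is over the bay and aligned with its walls.

>>> arm_command --moves '[{"gripper": 0.3, "delta_pos": [2, -4, 6], "twist": 0}, {"gripper": 0.3, "delta_pos": [0, 0, 12], "twist": 0}, {"gripper": 0.3, "delta_pos": [0, 0, 12], "twist": 0}, {"gripper": 0.3, "delta_pos": [0, 0, 12], "twist": 0}, {"gripper": 0.3, "delta_pos": [0, 0, 12], "twist": 0}, {"gripper": 0.3, "delta_pos": [0, 0, 7], "twist": 0}, {"gripper": 0.3, "delta_pos": [0, 0, 4], "twist": 0}, {"gripper": 0.3, "delta_pos": [0, 0, 2], "twist": 0}]'

```text
clock: 31.92
tcp_pos: [0.4992, -0.3354, -0.019]
ee_rot: [0.989, -0.148, -0.001, -0.0]
contact_force: [-0.1, 0.2, -0.2]
gripper_width: 0.416
gripper_force: 30.2
```

>>> arm_command --moves '[{"gripper": 0.3, "delta_pos": [0, 0, 1], "twist": 0}, {"gripper": 0.3, "delta_pos": [0, 0, 0], "twist": 0}, {"gripper": 0.3, "delta_pos": [0, 0, 0], "twist": 0}, {"gripper": 0.45, "delta_pos": [0, 0, 0], "twist": 0}, {"gripper": 0.5, "delta_pos": [0, 0, 0], "twist": 0}, {"gripper": 0.6, "delta_pos": [0, 0, 0], "twist": 0}, {"gripper": 0.6, "delta_pos": [0, 0, 0], "twist": 0}, {"gripper": 0.6, "delta_pos": [0, 0, 0], "twist": 0}]' --squeeze 40

```text
clock: 32.58
tcp_pos: [0.4995, -0.3357, -0.0189]
ee_rot: [0.989, -0.148, 0.0, 0.0]
contact_force: [0.4, -0.3, -0.4]
gripper_width: 0.596
gripper_force: 0.0
```

>>> arm_command --moves '[{"gripper": 0.6, "delta_pos": [0, 0, -10], "twist": 0}, {"gripper": 0.6, "delta_pos": [0, 0, -20], "twist": -3}, {"gripper": 0.6, "delta_pos": [0, 0, -30], "twist": -3}, {"gripper": 0.6, "delta_pos": [0, 0, -30], "twist": -3}, {"gripper": 0.6, "delta_pos": [0, 0, -30], "twist": -3}, {"gripper": 0.6, "delta_pos": [0, 0, -30], "twist": -3}, {"gripper": 0.6, "delta_pos": [0, 0, -30], "twist": -2}, {"gripper": 0.6, "delta_pos": [0, 0, -10], "twist": 0}]'

```text
clock: 33.25
tcp_pos: [0.5009, -0.3366, 0.1764]
ee_rot: [1.0, 0.001, 0.002, 0.001]
contact_force: [1.5, 0.4, -1.0]
gripper_width: 0.599
gripper_force: 0.0
```

```bash
python3 -c "
from h import *
go(.4927,.2648,.0922,0)
c=cam('wrist');cv2.imwrite('pics/w7.png',c['color'][:,:,::-1])
m=mask(c,(95,110,60),(109,255,255)); r=cv2.minAreaRect(blob(m)); P=plane(c,cv2.boxPoints(r),.036);print(r,P.mean(0),P)
"
```

```text
clk 33.2 tcp [ 0.5009 -0.3366  0.1764] head 0.06 tool delta mm [  -8.  -601.6   82.4]
twist 0.1 delta after twist [  -8.2 -601.4   84.2]
((278.6000061035156, 194.6999969482422), (31.939001083374023, 54.07494354248047), 18.434947967529297) [ 0.50048047 -0.33644585  0.036     ] [[ 0.47723606 -0.30966884  0.036     ]
 [ 0.53533376 -0.32958504  0.036     ]
 [ 0.52441998 -0.36234575  0.036     ]
 [ 0.46493208 -0.34418378  0.036     ]]
```

View pics/w7.png

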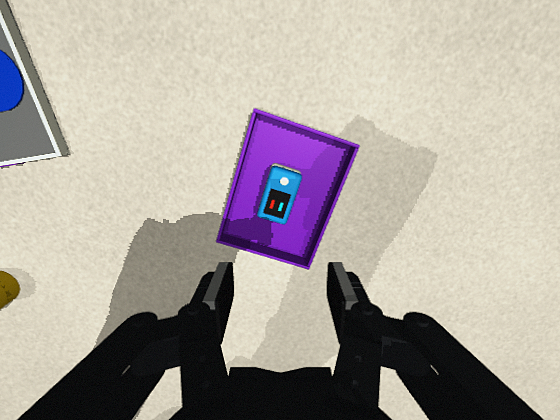

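The oximeter lies screen up in the bay, near its middle at (281,194). The next carry is the blue bottle.

>>> arm_command --moves '[{"gripper": 0.6, "delta_pos": [-0.5, -20, 0], "twist": 0}, {"gripper": 0.6, "delta_pos": [-0.5, -36, 0], "twist": 0}, {"gripper": 0.6, "delta_pos": [-0.5, -36, 0], "twist": 0}, {"gripper": 0.6, "delta_pos": [-0.5, -36, 0], "twist": 0}, {"gripper": 0.6, "delta_pos": [-0.5, -36, 0], "twist": 0}, {"gripper": 0.6, "delta_pos": [-0.5, -36, 0], "twist": 0}, {"gripper": 0.6, "delta_pos": [-0.5, -36, 0], "twist": 0}, {"gripper": 0.6, "delta_pos": [-0.5, -36, 0], "twist": 0}]'

```text
clock: 33.97
tcp_pos: [0.4951, -0.0621, 0.1712]
ee_rot: [1.0, -0.001, 0.0, 0.0]
contact_force: [1.7, 0.2, 0.2]
gripper_width: 0.603
gripper_force: 0.0
```

>>> arm_command --moves '[{"gripper": 0.6, "delta_pos": [-0.5, -36, 0], "twist": 0}, {"gripper": 0.6, "delta_pos": [-0.5, -36, 0], "twist": 0}, {"gripper": 0.6, "delta_pos": [-0.5, -36, 0], "twist": 0}, {"gripper": 0.6, "delta_pos": [-0.5, -36, 0], "twist": 0}, {"gripper": 0.6, "delta_pos": [-0.5, -36, 0], "twist": 0}, {"gripper": 0.6, "delta_pos": [-0.5, -36, 0], "twist": 0}, {"gripper": 0.6, "delta_pos": [-0.5, -36, 0], "twist": 0}, {"gripper": 0.6, "delta_pos": [-0.5, -36, 0], "twist": 0}]'

```text
clock: 34.63
tcp_pos: [0.4915, 0.2259, 0.1712]
ee_rot: [1.0, -0.001, 0.0, 0.0]
contact_force: [1.5, -0.2, 0.2]
gripper_width: 0.599
gripper_force: 0.0
```

```bash
python3 -c "
from h import *
go(.4927,.2648,.0922,0)
c=cam('wrist')
for q,z in(((.4927,.2648),.154),((.4103,.340),.144),((.5125,.3817),.149)):
  p=proj(c,[[*q,z]])[0]
  try: print(p,disc(c,p,z,18)[2])
  except Exception as e: print(p,e)
"
```

```text
clk 34.6 tcp [0.4915 0.2259 0.1712] head -0.10 tool delta mm [  1.1 -38.9  79. ]
twist -0.1 delta after twist [  1.2 -38.9  79. ]
[223.20675184 238.62549548] [0.49237443 0.26352683 0.154     ]
[140.45774768 325.86827357] [0.4240541  0.35054061 0.144     ]
[ 52.88262444 210.08667033] [0.51233968 0.38083285 0.149     ]
```

>>> arm_command --moves '[{"gripper": 0.6, "delta_pos": [1, -18, 0], "twist": 0}, {"gripper": 0.6, "delta_pos": [0, -14, 0], "twist": 0}, {"gripper": 0.6, "delta_pos": [0, -6, 4], "twist": 0}, {"gripper": 0.6, "delta_pos": [0, 0, 8], "twist": 0}, {"gripper": 0.6, "delta_pos": [0, 0, 8], "twist": 0}, {"gripper": 0.6, "delta_pos": [0, 0, 0], "twist": 0}, {"gripper": 0.6, "delta_pos": [0, 0, 0], "twist": 0}, {"gripper": 0.6, "delta_pos": [0, 0, 0], "twist": 0}]'

```text
clock: 35.35
tcp_pos: [0.4933, 0.2615, 0.151]
ee_rot: [1.0, -0.001, -0.0, 0.0]
contact_force: [0.3, 0.9, 0.2]
gripper_width: 0.604
gripper_force: 0.0
```

>>> arm_command --moves '[{"gripper": 0.6, "delta_pos": [0, 0, 6], "twist": 0}, {"gripper": 0.6, "delta_pos": [0, 0, 10], "twist": 0}, {"gripper": 0.6, "delta_pos": [0, 0, 10], "twist": 0}, {"gripper": 0.6, "delta_pos": [0, 0, 10], "twist": 0}, {"gripper": 0.6, "delta_pos": [0, 0, 10], "twist": 0}, {"gripper": 0.6, "delta_pos": [0, 0, 8], "twist": 0}, {"gripper": 0.6, "delta_pos": [0, 0, 5], "twist": 0}, {"gripper": 0.6, "delta_pos": [0, 0, 0], "twist": 0}]'

```text
clock: 36.02
tcp_pos: [0.4925, 0.2621, 0.0907]
ee_rot: [1.0, -0.0, -0.001, 0.0]
contact_force: [0.4, -0.2, 0.4]
gripper_width: 0.597
gripper_force: 0.0
```

>>> arm_command --moves '[{"gripper": 0.5, "delta_pos": [0, 0, 0], "twist": 0}, {"gripper": 0.4, "delta_pos": [0, 0, 0], "twist": 0}, {"gripper": 0.3, "delta_pos": [0, 0, 0], "twist": 0}, {"gripper": 0.25, "delta_pos": [0, 0, 0], "twist": 0}, {"gripper": 0.25, "delta_pos": [0, 0, 0], "twist": 0}, {"gripper": 0.25, "delta_pos": [0, 0, 0], "twist": 0}, {"gripper": 0.25, "delta_pos": [0, 0, 0], "twist": 0}, {"gripper": 0.25, "delta_pos": [0, 0, 0], "twist": 0}]'

```text
clock: 36.68
tcp_pos: [0.4936, 0.2629, 0.0927]
ee_rot: [1.0, -0.001, 0.001, -0.0]
contact_force: [0.3, 2.4, 6.0]
gripper_width: 0.362
gripper_force: 38.7
```

>>> arm_command --moves '[{"gripper": 0.25, "delta_pos": [0, 0, -3], "twist": 0}, {"gripper": 0.25, "delta_pos": [0, 0, -7], "twist": 0}, {"gripper": 0.25, "delta_pos": [0, 0, -9], "twist": 0}, {"gripper": 0.25, "delta_pos": [0, 0, -9], "twist": 0}, {"gripper": 0.25, "delta_pos": [0, 0, -9], "twist": 0}, {"gripper": 0.25, "delta_pos": [0, 0, -9], "twist": 0}, {"gripper": 0.25, "delta_pos": [0, 0, -9], "twist": 0}, {"gripper": 0.25, "delta_pos": [0, 0, -5], "twist": 0}]'

```text
clock: 37.35
tcp_pos: [0.4935, 0.2626, 0.1537]
ee_rot: [1.0, -0.001, 0.001, -0.0]
contact_force: [-0.6, 0.1, -2.8]
gripper_width: 0.361
gripper_force: 37.8
```

>>> arm_command --moves '[{"gripper": 0.25, "delta_pos": [4, 10, 0], "twist": 0}, {"gripper": 0.25, "delta_pos": [8, 19, 0], "twist": 0}, {"gripper": 0.25, "delta_pos": [9, 21, 0], "twist": 0}, {"gripper": 0.25, "delta_pos": [9, 21, 0], "twist": 0}, {"gripper": 0.25, "delta_pos": [9, 21, 0], "twist": 0}, {"gripper": 0.25, "delta_pos": [9, 21, 0], "twist": 0}, {"gripper": 0.25, "delta_pos": [9, 21, 0], "twist": 0}, {"gripper": 0.25, "delta_pos": [9, 21, 0], "twist": 0}]'

```text
clock: 38.02
tcp_pos: [0.5592, 0.1052, 0.1517]
ee_rot: [1.0, -0.001, -0.0, 0.0]
contact_force: [0.7, 1.3, -2.3]
gripper_width: 0.364
gripper_force: 37.8
```

>>> arm_command --moves '[{"gripper": 0.25, "delta_pos": [9, 21, 0], "twist": 0}, {"gripper": 0.25, "delta_pos": [9, 21, 0], "twist": 0}, {"gripper": 0.25, "delta_pos": [9, 21, 0], "twist": 0}, {"gripper": 0.25, "delta_pos": [9, 21, 0], "twist": 0}, {"gripper": 0.25, "delta_pos": [9, 21, 0], "twist": 0}, {"gripper": 0.25, "delta_pos": [8, 21, 0], "twist": 0}, {"gripper": 0.25, "delta_pos": [6, 10, 0], "twist": 0}, {"gripper": 0.25, "delta_pos": [2, 3, 0], "twist": 0}]'

```text
clock: 38.68
tcp_pos: [0.6201, -0.0348, 0.1515]
ee_rot: [1.0, -0.002, -0.0, 0.0]
contact_force: [-0.0, -1.0, -1.9]
gripper_width: 0.364
gripper_force: 37.4
```

```bash
python3 -c "
from h import *
go(.6205,-.032,.0965,0)
c=cam('wrist');tp=manip.state()['tcp_pos']; z=tp[2]+.0613
p=proj(c,[[tp[0],tp[1],z]])[0];print(tp,p,disc(c,p,z,18))
"
```

```text
clk 38.7 tcp [ 0.6201 -0.0348  0.1515] head -0.25 tool delta mm [ 0.4 -2.8 55. ]
twist -0.3 delta after twist [ 0.4 -2.8 55. ]
[ 0.62009289 -0.03365526  0.1515786 ] [275.18485781 311.62477096] ((278.19386574074076, 312.8478009259259), 864.0, array([ 0.61942947, -0.03500408,  0.2128786 ]))
```

>>> arm_command --moves '[{"gripper": 0.25, "delta_pos": [1, -1, 6], "twist": 0}, {"gripper": 0.25, "delta_pos": [0, 0, 10], "twist": 0}, {"gripper": 0.25, "delta_pos": [0, 0, 11], "twist": 0}, {"gripper": 0.25, "delta_pos": [0, 0, 11], "twist": 0}, {"gripper": 0.25, "delta_pos": [0, 0, 8], "twist": 0}, {"gripper": 0.25, "delta_pos": [0, 0, 5], "twist": 0}, {"gripper": 0.25, "delta_pos": [0, 0, 2], "twist": 0}, {"gripper": 0.25, "delta_pos": [0, 0, 1], "twist": 0}]'

```text
clock: 39.4
tcp_pos: [0.6206, -0.0307, 0.0975]
ee_rot: [1.0, -0.0, -0.0, -0.0]
contact_force: [-0.0, -0.2, -1.8]
gripper_width: 0.359
gripper_force: 37.4
```

```bash
python3 -c "
from h import *
go(.6205,-.032,.0965,0)
"
```

```text
clk 39.4 tcp [ 0.6206 -0.0307  0.0975] head -0.05 tool delta mm [-0.1  1.3  1. ]
twist -0.1 delta after twist [-0.1  1.3  1. ]
```

>>> arm_command --moves '[{"gripper": 0.25, "delta_pos": [0, 0, 1.5], "twist": 0}, {"gripper": 0.25, "delta_pos": [0, 0, 0], "twist": 0}, {"gripper": 0.25, "delta_pos": [0, 0, 0], "twist": 0}, {"gripper": 0.4, "delta_pos": [0, 0, 0], "twist": 0}, {"gripper": 0.5, "delta_pos": [0, 0, 0], "twist": 0}, {"gripper": 0.6, "delta_pos": [0, 0, 0], "twist": 0}, {"gripper": 0.6, "delta_pos": [0, 0, 0], "twist": 0}, {"gripper": 0.6, "delta_pos": [0, 0, 0], "twist": 0}]'

```text
clock: 40.07
tcp_pos: [0.6209, -0.0308, 0.0967]
ee_rot: [1.0, -0.001, 0.0, -0.0]
contact_force: [-1.0, 0.2, -0.3]
gripper_width: 0.599
gripper_force: 0.0
```

>>> arm_command --moves '[{"gripper": 0.6, "delta_pos": [0, 0, -4], "twist": 0}, {"gripper": 0.6, "delta_pos": [0, 0, -10], "twist": 0}, {"gripper": 0.6, "delta_pos": [0, 0, -12], "twist": 0}, {"gripper": 0.6, "delta_pos": [0, 0, -12], "twist": 0}, {"gripper": 0.6, "delta_pos": [0, 0, -12], "twist": 0}, {"gripper": 0.6, "delta_pos": [0, 0, -12], "twist": 0}, {"gripper": 0.6, "delta_pos": [0, 0, -12], "twist": 0}, {"gripper": 0.6, "delta_pos": [0, 0, -4], "twist": 0}]'

```text
clock: 40.73
tcp_pos: [0.6217, -0.0308, 0.1772]
ee_rot: [1.0, -0.001, 0.001, 0.0]
contact_force: [-0.7, 0.1, 0.3]
gripper_width: 0.599
gripper_force: 0.0
```

```bash
python3 -c "
from h import *
go(.4103,.340,.082,0)
c=cam('wrist');p=proj(c,[[.6206,-.031,.157]])[0];print(disc(c,p,.157,18))
"
```

```text
clk 40.7 tcp [ 0.6217 -0.0308  0.1772] head -0.07 tool delta mm [-212.1 -370.5   94.6]
twist -0.1 delta after twist [-211.4 -370.8   95.2]
((280.0874384236453, 240.42733990147784), 406.0, array([ 0.62003461, -0.0319529 ,  0.157     ]))
```

Blue stands at (0.620,-0.032), on the measured centre of its coaster. Next, the orange bottle.

>>> arm_command --moves '[{"gripper": 0.6, "delta_pos": [-13, -23, 0], "twist": 0}, {"gripper": 0.6, "delta_pos": [-14, -24, 0], "twist": 0}, {"gripper": 0.6, "delta_pos": [-14, -24, 0], "twist": 0}, {"gripper": 0.6, "delta_pos": [-14, -24, 0], "twist": 0}, {"gripper": 0.6, "delta_pos": [-14, -24, 0], "twist": 0}, {"gripper": 0.6, "delta_pos": [-14, -24, 0], "twist": 0}, {"gripper": 0.6, "delta_pos": [-14, -24, 0], "twist": 0}, {"gripper": 0.6, "delta_pos": [-14, -24, 0], "twist": 0}]'

```text
clock: 41.45
tcp_pos: [0.5089, 0.1612, 0.1742]
ee_rot: [1.0, -0.001, -0.0, 0.0]
contact_force: [0.7, 0.8, 0.3]
gripper_width: 0.599
gripper_force: 0.0
```

>>> arm_command --moves '[{"gripper": 0.6, "delta_pos": [-14, -24, 0], "twist": 0}, {"gripper": 0.6, "delta_pos": [-14, -24, 0], "twist": 0}, {"gripper": 0.6, "delta_pos": [-14, -24, 0], "twist": 0}, {"gripper": 0.6, "delta_pos": [-14, -24, 0], "twist": 0}, {"gripper": 0.6, "delta_pos": [-14, -24, 0], "twist": 0}, {"gripper": 0.6, "delta_pos": [-14, -24, 0], "twist": 0}, {"gripper": 0.6, "delta_pos": [-12, -25, 0], "twist": 0}, {"gripper": 0.6, "delta_pos": [-4, -10, 0], "twist": 0}]'

```text
clock: 42.12
tcp_pos: [0.4078, 0.3426, 0.1745]
ee_rot: [1.0, 0.001, -0.0, -0.001]
contact_force: [0.4, -0.1, -0.7]
gripper_width: 0.594
gripper_force: 0.0
```

```bash
python3 -c "
from h import *
go(.4103,.340,.082,0)
c=cam('wrist');p=proj(c,[[.4103,.340,.144]])[0];print(disc(c,p,.144,18))
go(.4103,.340,.082,0)
"
```

```text
clk 42.1 tcp [0.4078 0.3426 0.1745] head 0.14 tool delta mm [ 2.5  2.7 92.5]
twist 0.1 delta after twist [ 2.5  2.6 92.5]
((283.65884652981424, 229.9560117302053), 341.0, array([0.41001773, 0.33880146, 0.144     ]))
clk 42.2 tcp [0.4078 0.3433 0.1745] head 0.19 tool delta mm [ 2.6  3.4 92.5]
twist 0.2 delta after twist [ 2.5  3.3 92.5]
```

>>> arm_command --moves '[{"gripper": 0.6, "delta_pos": [2, 2, 10], "twist": 0}, {"gripper": 0.6, "delta_pos": [0, 0, 13], "twist": 0}, {"gripper": 0.6, "delta_pos": [0, 0, 13], "twist": 0}, {"gripper": 0.6, "delta_pos": [0, 0, 13], "twist": 0}, {"gripper": 0.6, "delta_pos": [0, 0, 13], "twist": 0}, {"gripper": 0.6, "delta_pos": [0, 0, 13], "twist": 0}, {"gripper": 0.6, "delta_pos": [0, 0, 11], "twist": 0}, {"gripper": 0.6, "delta_pos": [0, 0, 6], "twist": 0}]'

```text
clock: 42.83
tcp_pos: [0.4119, 0.3365, 0.0807]
ee_rot: [1.0, -0.001, -0.001, 0.001]
contact_force: [0.3, -0.6, 0.2]
gripper_width: 0.6
gripper_force: 0.0
```

>>> arm_command --moves '[{"gripper": 0.5, "delta_pos": [0, 0, 0], "twist": 0}, {"gripper": 0.4, "delta_pos": [0, 0, 0], "twist": 0}, {"gripper": 0.3, "delta_pos": [0, 0, 0], "twist": 0}, {"gripper": 0.25, "delta_pos": [0, 0, 0], "twist": 0}, {"gripper": 0.25, "delta_pos": [0, 0, 0], "twist": 0}, {"gripper": 0.25, "delta_pos": [0, 0, 0], "twist": 0}, {"gripper": 0.25, "delta_pos": [0, 0, 0], "twist": 0}, {"gripper": 0.25, "delta_pos": [0, 0, 0], "twist": 0}]'

```text
clock: 43.5
tcp_pos: [0.4124, 0.3376, 0.0829]
ee_rot: [1.0, -0.001, 0.0, -0.0]
contact_force: [-0.0, 0.3, 1.3]
gripper_width: 0.352
gripper_force: 39.3
```

>>> arm_command --moves '[{"gripper": 0.25, "delta_pos": [0, 0, -3], "twist": 0}, {"gripper": 0.25, "delta_pos": [0, 0, -7], "twist": 0}, {"gripper": 0.25, "delta_pos": [0, 0, -9], "twist": 0}, {"gripper": 0.25, "delta_pos": [0, 0, -9], "twist": 0}, {"gripper": 0.25, "delta_pos": [0, 0, -9], "twist": 0}, {"gripper": 0.25, "delta_pos": [0, 0, -9], "twist": 0}, {"gripper": 0.25, "delta_pos": [0, 0, -9], "twist": 0}, {"gripper": 0.25, "delta_pos": [0, 0, -5], "twist": 0}]'

```text
clock: 44.17
tcp_pos: [0.4126, 0.3377, 0.1441]
ee_rot: [1.0, -0.001, 0.001, -0.0]
contact_force: [-0.1, 1.2, -1.4]
gripper_width: 0.354
gripper_force: 38.9
```

```bash
python3 -c "
from h import *
go(.5655,.028,.086,0)
"
```

```text
clk 44.2 tcp [0.4126 0.3377 0.1441] head -0.08 tool delta mm [153.3 309.6  58.1]
twist -0.1 delta after twist [152.9 309.7  58.1]
```

>>> arm_command --moves '[{"gripper": 0.25, "delta_pos": [5, 10, 0], "twist": 0}, {"gripper": 0.25, "delta_pos": [10, 20, 0], "twist": 0}, {"gripper": 0.25, "delta_pos": [11, 22, 0], "twist": 0}, {"gripper": 0.25, "delta_pos": [11, 22, 0], "twist": 0}, {"gripper": 0.25, "delta_pos": [11, 22, 0], "twist": 0}, {"gripper": 0.25, "delta_pos": [11, 22, 0], "twist": 0}, {"gripper": 0.25, "delta_pos": [11, 22, 0], "twist": 0}, {"gripper": 0.25, "delta_pos": [11, 22, 0], "twist": 0}]'

```text
clock: 44.83
tcp_pos: [0.4933, 0.1732, 0.1423]
ee_rot: [1.0, -0.001, -0.0, 0.0]
contact_force: [0.5, -0.6, -1.2]
gripper_width: 0.346
gripper_force: 39.0
```

>>> arm_command --moves '[{"gripper": 0.25, "delta_pos": [11, 22, 0], "twist": 0}, {"gripper": 0.25, "delta_pos": [11, 22, 0], "twist": 0}, {"gripper": 0.25, "delta_pos": [11, 22, 0], "twist": 0}, {"gripper": 0.25, "delta_pos": [11, 22, 0], "twist": 0}, {"gripper": 0.25, "delta_pos": [11, 22, 0], "twist": 0}, {"gripper": 0.25, "delta_pos": [11, 22, 0], "twist": 0}, {"gripper": 0.25, "delta_pos": [5, 10, 0], "twist": 0}, {"gripper": 0.25, "delta_pos": [2, 4, 0], "twist": 0}]'

```text
clock: 45.5
tcp_pos: [0.5662, 0.0264, 0.1421]
ee_rot: [1.0, -0.002, -0.0, 0.0]
contact_force: [0.0, -0.1, -3.1]
gripper_width: 0.351
gripper_force: 39.1
```

```bash
python3 -c "
from h import *
c=cam('wrist');tp=manip.state()['tcp_pos']; z=tp[2]+.0611
go(.5665,.028,.0865,0)
p=proj(c,[[tp[0],tp[1],z]])[0];print(p,disc(c,p,z,18))
"
```

```text
clk 45.5 tcp [0.5661 0.0272 0.1421] head -0.20 tool delta mm [ 0.5 -0.8 55.6]
twist -0.2 delta after twist [ 0.4 -0.8 55.6]
[275.88455172 311.49708086] ((278.4934251721979, 314.43018159048216), 798.5, array([0.56446624, 0.02606861, 0.20322198]))
```

>>> arm_command --moves '[{"gripper": 0.25, "delta_pos": [0, 0, 6], "twist": 0}, {"gripper": 0.25, "delta_pos": [0, 0, 10], "twist": 0}, {"gripper": 0.25, "delta_pos": [0, 0, 11], "twist": 0}, {"gripper": 0.25, "delta_pos": [0, 0, 11], "twist": 0}, {"gripper": 0.25, "delta_pos": [0, 0, 9], "twist": 0}, {"gripper": 0.25, "delta_pos": [0, 0, 5], "twist": 0}, {"gripper": 0.25, "delta_pos": [0, 0, 2], "twist": 0}, {"gripper": 0.25, "delta_pos": [0, 0, 1], "twist": 0}]'

```text
clock: 46.22
tcp_pos: [0.5657, 0.0294, 0.087]
ee_rot: [1.0, -0.0, -0.0, -0.0]
contact_force: [-0.1, 0.2, -1.6]
gripper_width: 0.35
gripper_force: 39.1
```

```bash
python3 -c "
from h import *
go(.5665,.028,.086,0)
"
```

```text
clk 46.2 tcp [0.5657 0.0294 0.087 ] head -0.05 tool delta mm [0.8 1.4 1. ]
twist -0.0 delta after twist [0.8 1.4 1. ]
```

>>> arm_command --moves '[{"gripper": 0.25, "delta_pos": [1, 1, 1.5], "twist": 0}, {"gripper": 0.25, "delta_pos": [0, 0, 0], "twist": 0}, {"gripper": 0.25, "delta_pos": [0, 0, 0], "twist": 0}, {"gripper": 0.4, "delta_pos": [0, 0, 0], "twist": 0}, {"gripper": 0.5, "delta_pos": [0, 0, 0], "twist": 0}, {"gripper": 0.6, "delta_pos": [0, 0, 0], "twist": 0}, {"gripper": 0.6, "delta_pos": [0, 0, 0], "twist": 0}, {"gripper": 0.6, "delta_pos": [0, 0, 0], "twist": 0}]'

```text
clock: 46.88
tcp_pos: [0.5669, 0.0282, 0.0862]
ee_rot: [1.0, -0.001, 0.0, -0.0]
contact_force: [-0.3, -0.1, -1.2]
gripper_width: 0.598
gripper_force: 0.0
```

>>> arm_command --moves '[{"gripper": 0.6, "delta_pos": [0, 0, -4], "twist": 0}, {"gripper": 0.6, "delta_pos": [0, 0, -10], "twist": 0}, {"gripper": 0.6, "delta_pos": [0, 0, -13], "twist": 0}, {"gripper": 0.6, "delta_pos": [0, 0, -13], "twist": 0}, {"gripper": 0.6, "delta_pos": [0, 0, -13], "twist": 0}, {"gripper": 0.6, "delta_pos": [0, 0, -13], "twist": 0}, {"gripper": 0.6, "delta_pos": [0, 0, -13], "twist": 0}, {"gripper": 0.6, "delta_pos": [0, 0, -6], "twist": 0}]'

```text
clock: 47.55
tcp_pos: [0.5678, 0.0284, 0.1741]
ee_rot: [1.0, -0.001, 0.002, -0.0]
contact_force: [0.5, 0.2, -0.4]
gripper_width: 0.603
gripper_force: 0.0
```

```bash
python3 -c "
from h import *
go(.5125,.3815,.0855,0)
c=cam('wrist');p=proj(c,[[.5655,.028,.147]])[0];print(disc(c,p,.147,18))
"
```

```text
clk 47.5 tcp [0.5678 0.0284 0.1741] head -0.07 tool delta mm [ -56.  -353.    88.5]
twist -0.1 delta after twist [ -55.3 -353.1   88.6]
((279.7098321342925, 238.17074340527577), 347.5, array([0.56494501, 0.02753487, 0.147     ]))
```

Orange stands at (0.565,0.028), centred. Next, the green bottle.

>>> arm_command --moves '[{"gripper": 0.72, "delta_pos": [-3.5, -18, 0], "twist": 0}, {"gripper": 0.72, "delta_pos": [-3.5, -23, 0], "twist": 0}, {"gripper": 0.72, "delta_pos": [-3.5, -23, 0], "twist": 0}, {"gripper": 0.72, "delta_pos": [-3.5, -23, 0], "twist": 0}, {"gripper": 0.72, "delta_pos": [-3.5, -23, 0], "twist": 0}, {"gripper": 0.72, "delta_pos": [-3.5, -23, 0], "twist": 0}, {"gripper": 0.72, "delta_pos": [-3.5, -23, 0], "twist": 0}, {"gripper": 0.72, "delta_pos": [-3.5, -23, 0], "twist": 0}]'

```text
clock: 48.27
tcp_pos: [0.5387, 0.2083, 0.1712]
ee_rot: [1.0, -0.001, 0.0, 0.0]
contact_force: [0.4, -0.0, -0.3]
gripper_width: 0.723
gripper_force: 0.0
```

>>> arm_command --moves '[{"gripper": 0.72, "delta_pos": [-3.5, -23, 0], "twist": 0}, {"gripper": 0.72, "delta_pos": [-3.5, -23, 0], "twist": 0}, {"gripper": 0.72, "delta_pos": [-3.5, -23, 0], "twist": 0}, {"gripper": 0.72, "delta_pos": [-3.5, -23, 0], "twist": 0}, {"gripper": 0.72, "delta_pos": [-3.5, -23, 0], "twist": 0}, {"gripper": 0.72, "delta_pos": [-3.5, -23, 0], "twist": 0}, {"gripper": 0.72, "delta_pos": [-3.5, -23, 0], "twist": 0}, {"gripper": 0.72, "delta_pos": [-2, -13, 0], "twist": 0}]'

```text
clock: 48.93
tcp_pos: [0.5116, 0.384, 0.1711]
ee_rot: [1.0, 0.0, -0.0, -0.001]
contact_force: [-0.9, -1.3, 0.2]
gripper_width: 0.717
gripper_force: 0.0
```

```bash
python3 -c "
from h import *
c=cam('wrist');p=proj(c,[[.5125,.3815,.149]])[0];print(disc(c,p,.149,18))
go(.5125,.3815,.0855,0)
"
```

```text
((283.28026953042746, 236.59612550010527), 791.5, array([0.51208473, 0.3804904 , 0.149     ]))
clk 49.0 tcp [0.511  0.3857 0.1711] head 0.15 tool delta mm [ 1.6  4.3 85.6]
twist 0.1 delta after twist [ 1.5  4.2 85.6]
```

>>> arm_command --moves '[{"gripper": 0.72, "delta_pos": [0, 2, 8], "twist": 0}, {"gripper": 0.72, "delta_pos": [0, 0, 12], "twist": 0}, {"gripper": 0.72, "delta_pos": [0, 0, 12], "twist": 0}, {"gripper": 0.72, "delta_pos": [0, 0, 12], "twist": 0}, {"gripper": 0.72, "delta_pos": [0, 0, 12], "twist": 0}, {"gripper": 0.72, "delta_pos": [0, 0, 12], "twist": 0}, {"gripper": 0.72, "delta_pos": [0, 0, 10], "twist": 0}, {"gripper": 0.72, "delta_pos": [0, 0, 7], "twist": 0}]'

```text
clock: 49.65
tcp_pos: [0.5124, 0.3789, 0.0843]
ee_rot: [1.0, -0.001, -0.001, 0.0]
contact_force: [0.1, -0.6, -0.8]
gripper_width: 0.723
gripper_force: 0.0
```

>>> arm_command --moves '[{"gripper": 0.6, "delta_pos": [0, 0, 0], "twist": 0}, {"gripper": 0.5, "delta_pos": [0, 0, 0], "twist": 0}, {"gripper": 0.4, "delta_pos": [0, 0, 0], "twist": 0}, {"gripper": 0.4, "delta_pos": [0, 0, 0], "twist": 0}, {"gripper": 0.4, "delta_pos": [0, 0, 0], "twist": 0}, {"gripper": 0.4, "delta_pos": [0, 0, 0], "twist": 0}, {"gripper": 0.4, "delta_pos": [0, 0, 0], "twist": 0}, {"gripper": 0.4, "delta_pos": [0, 0, 0], "twist": 0}]'

```text
clock: 50.32
tcp_pos: [0.5128, 0.3793, 0.0862]
ee_rot: [1.0, -0.001, 0.0, -0.0]
contact_force: [-0.3, -0.8, -1.3]
gripper_width: 0.517
gripper_force: 41.3
```

>>> arm_command --moves '[{"gripper": 0.4, "delta_pos": [0, 0, -3], "twist": 0}, {"gripper": 0.4, "delta_pos": [0, 0, -7], "twist": 0}, {"gripper": 0.4, "delta_pos": [0, 0, -9], "twist": 0}, {"gripper": 0.4, "delta_pos": [0, 0, -9], "twist": 0}, {"gripper": 0.4, "delta_pos": [0, 0, -9], "twist": 0}, {"gripper": 0.4, "delta_pos": [0, 0, -9], "twist": 0}, {"gripper": 0.4, "delta_pos": [0, 0, -9], "twist": 0}, {"gripper": 0.4, "delta_pos": [0, 0, -5], "twist": 0}]'

```text
clock: 50.98
tcp_pos: [0.5131, 0.3797, 0.1478]
ee_rot: [1.0, -0.001, 0.001, -0.0]
contact_force: [0.4, 0.3, -1.8]
gripper_width: 0.515
gripper_force: 41.4
```

```bash
python3 -c "
from h import *
go(.598,.102,.09,0)
"
```

```text
clk 51.0 tcp [0.5131 0.3797 0.1478] head -0.07 tool delta mm [ 85.1 277.6  57.7]
twist -0.1 delta after twist [ 84.9 277.7  57.8]
```

>>> arm_command --moves '[{"gripper": 0.4, "delta_pos": [3, 10, 0], "twist": 0}, {"gripper": 0.4, "delta_pos": [6, 20, 0], "twist": 0}, {"gripper": 0.4, "delta_pos": [6, 20, 0], "twist": 0}, {"gripper": 0.4, "delta_pos": [6, 20, 0], "twist": 0}, {"gripper": 0.4, "delta_pos": [6, 20, 0], "twist": 0}, {"gripper": 0.4, "delta_pos": [6, 20, 0], "twist": 0}, {"gripper": 0.4, "delta_pos": [6, 20, 0], "twist": 0}, {"gripper": 0.4, "delta_pos": [6, 20, 0], "twist": 0}]'

```text
clock: 51.65
tcp_pos: [0.5577, 0.2272, 0.1456]
ee_rot: [1.0, -0.001, -0.0, 0.0]
contact_force: [0.4, 0.5, -1.6]
gripper_width: 0.52
gripper_force: 41.6
```

>>> arm_command --moves '[{"gripper": 0.4, "delta_pos": [6, 20, 0], "twist": 0}, {"gripper": 0.4, "delta_pos": [6, 20, 0], "twist": 0}, {"gripper": 0.4, "delta_pos": [6, 20, 0], "twist": 0}, {"gripper": 0.4, "delta_pos": [6, 20, 0], "twist": 0}, {"gripper": 0.4, "delta_pos": [6, 20, 0], "twist": 0}, {"gripper": 0.4, "delta_pos": [5, 18, 0], "twist": 0}, {"gripper": 0.4, "delta_pos": [4, 7, 0], "twist": 0}, {"gripper": 0.4, "delta_pos": [2, 2, 0], "twist": 0}]'

```text
clock: 52.32
tcp_pos: [0.5988, 0.0998, 0.1457]
ee_rot: [1.0, -0.002, -0.0, 0.0]
contact_force: [-1.3, 0.4, -1.6]
gripper_width: 0.515
gripper_force: 41.6
```

```bash
python3 -c "
from h import *
c=cam('wrist');tp=manip.state()['tcp_pos']; z=tp[2]+.0628
go(.598,.102,.09,0)
p=proj(c,[[tp[0],tp[1],z]])[0];print(p,disc(c,p,z,25))
"
```

```text
clk 52.4 tcp [0.5989 0.101  0.1458] head -0.17 tool delta mm [-0.9 -1.  55.8]
twist -0.2 delta after twist [-0.9 -1.  55.8]
[275.06415626 313.55000641] ((277.9976500361533, 314.704266088214), 1844.0, array([0.59826239, 0.09966622, 0.2085969 ]))
```

>>> arm_command --moves '[{"gripper": 0.4, "delta_pos": [0, 0, 6], "twist": 0}, {"gripper": 0.4, "delta_pos": [0, 0, 10], "twist": 0}, {"gripper": 0.4, "delta_pos": [0, 0, 11], "twist": 0}, {"gripper": 0.4, "delta_pos": [0, 0, 11], "twist": 0}, {"gripper": 0.4, "delta_pos": [0, 0, 9], "twist": 0}, {"gripper": 0.4, "delta_pos": [0, 0, 5], "twist": 0}, {"gripper": 0.4, "delta_pos": [0, 0, 2], "twist": 0}, {"gripper": 0.4, "delta_pos": [0, 0, 1], "twist": 0}]'

```text
clock: 53.03
tcp_pos: [0.5982, 0.1024, 0.0905]
ee_rot: [1.0, -0.0, -0.0, -0.0]
contact_force: [0.2, -0.1, -1.7]
gripper_width: 0.514
gripper_force: 41.6
```

>>> arm_command --moves '[{"gripper": 0.4, "delta_pos": [0, 0, 1.5], "twist": 0}, {"gripper": 0.4, "delta_pos": [0, 0, 0], "twist": 0}, {"gripper": 0.4, "delta_pos": [0, 0, 0], "twist": 0}, {"gripper": 0.55, "delta_pos": [0, 0, 0], "twist": 0}, {"gripper": 0.6, "delta_pos": [0, 0, 0], "twist": 0}, {"gripper": 0.72, "delta_pos": [0, 0, 0], "twist": 0}, {"gripper": 0.72, "delta_pos": [0, 0, 0], "twist": 0}, {"gripper": 0.72, "delta_pos": [0, 0, 0], "twist": 0}]'

```text
clock: 53.7
tcp_pos: [0.5985, 0.1022, 0.0897]
ee_rot: [1.0, -0.001, 0.0, -0.0]
contact_force: [0.3, -0.0, -0.0]
gripper_width: 0.716
gripper_force: 0.0
```

>>> arm_command --moves '[{"gripper": 0.72, "delta_pos": [0, 0, -4], "twist": 0}, {"gripper": 0.72, "delta_pos": [0, 0, -10], "twist": 0}, {"gripper": 0.72, "delta_pos": [0, 0, -16], "twist": 0}, {"gripper": 0.72, "delta_pos": [0, 0, -18], "twist": 0}, {"gripper": 0.72, "delta_pos": [0, 0, -18], "twist": 0}, {"gripper": 0.72, "delta_pos": [0, 0, -18], "twist": 0}, {"gripper": 0.72, "delta_pos": [0, 0, -18], "twist": 0}, {"gripper": 0.72, "delta_pos": [0, 0, -10], "twist": 0}]'

```text
clock: 54.37
tcp_pos: [0.5991, 0.1025, 0.2045]
ee_rot: [1.0, -0.001, 0.001, -0.0]
contact_force: [-0.1, -0.3, 0.6]
gripper_width: 0.721
gripper_force: 0.0
```

>>> arm_command --moves '[{"gripper": 0.72, "delta_pos": [-10, -5, 0], "twist": 0}, {"gripper": 0.72, "delta_pos": [-15, -15, 0], "twist": 0}, {"gripper": 0.72, "delta_pos": [-15, -25, 0], "twist": 0}, {"gripper": 0.72, "delta_pos": [-15, -25, 0], "twist": 0}, {"gripper": 0.72, "delta_pos": [-15, -25, 0], "twist": 0}, {"gripper": 0.72, "delta_pos": [-15, -25, 0], "twist": 0}, {"gripper": 0.72, "delta_pos": [-15, -25, 0], "twist": 0}, {"gripper": 0.72, "delta_pos": [-10, -10, 0], "twist": 0}]'

```text
clock: 55.03
tcp_pos: [0.4857, 0.2608, 0.2012]
ee_rot: [1.0, 0.001, -0.0, -0.0]
contact_force: [-0.4, 0.5, 0.1]
gripper_width: 0.717
gripper_force: 0.0
```

```bash
python3 -c "
from h import *
t=cam('top');s=cam('scene')
for q,z in(((.620,-.032),.157),((.565,.028),.147),((.598,.102),.152)): print(disc(t,proj(t,[[*q,z]])[0],z)[2])
cv2.imwrite('pics/s8.png',cv2.resize(s['color'][120:300,60:400,::-1],None,fx=2.3,fy=2.3,interpolation=2))
print(manip.state()['clock'],manip.state()['tcp_pos'])
"
```

```text
[ 0.62017148 -0.03068802  0.157     ]
[0.56523285 0.02865975 0.147     ]
[0.59863781 0.10257524 0.152     ]
55.1333 [0.48603829 0.2596327  0.20128469]
```

View pics/s8.png

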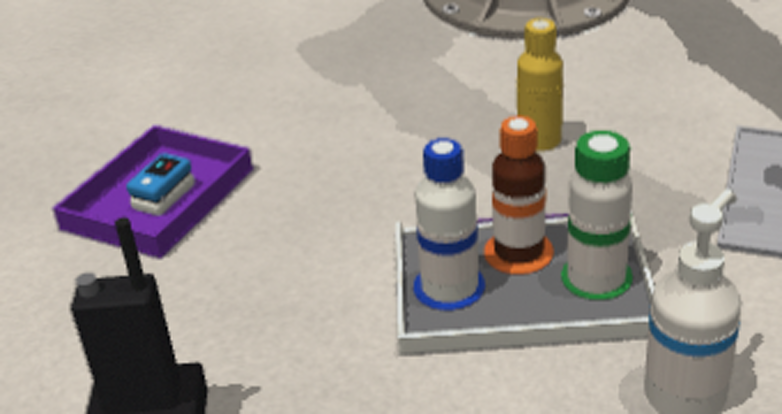

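All three bottles stand centred on their own coasters: blue (447,290), orange (518,250) and green (597,280). The oximeter lies screen up in the bay at (160,183), the pump bottle hasn't moved, and the arm is clear.

```bash
python3 -c "
from station import workorder
print(workorder.hand_in())"
```

```text
the job is handed in; nothing more can be done
None
```

The job is handed in: the oximeter lies flat, screen up, in the purple bay, each bottle stands within about 3 mm of its coaster's measured centre, the pump bottle was left alone, and the run took about 55 s of the 139 s allowed; the hand-in returned no verdict.

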